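# Hang the masher on the utensil carousel

## Task

First turn the utensil carousel until its one free hook stands over the tongue at the front of its base. Then lift the masher out of the crock, stand it upright on the chopping board and let go of it, take it again in a way that leaves its ring free, and hang it by its ring on that free hook, leaving the hook still over the tongue and the masher hanging at rest. Do not shift the mug, the spice jar, the pepper mill or the wine glass.

Things in the scene. Friction and masses are not known exactly. Their poses are not given: they have to be found in the camera images.
- crown (a joint): Angle of the carousel's crown about the vertical pole, rad; grows anticlockwise seen from above; 0 (or 2 pi) = free hook exactly over the tongue; it can turn from -1.5 to 7.8 and stays where it is left (about 0.1 N m of friction).
- carousel_centre (a point): Centre of the underside of the carousel's dark metal base disc (170 mm across, 20 mm high, fixed to the table); the vertical 16 mm pole stands on it. This point's x axis points level from the tongue towards the pole.
- crown_top (a point): On the pole's axis, top of the crown: a wooden disc 140 mm across, 16 mm thick, its top 261 mm above the table (264 in its middle), turning on the pole. Four 6 mm wire hooks point outward from it, 90 degrees apart; one is free; a ladle, a turner and a spoon are fixed on the others, reaching down to 45 mm above the table and out to 140 mm from the pole.
- front_mark (a point): Point on the tongue, a bar 30 mm wide and 12 mm high that juts from the front of the carousel's base, 118 mm from the pole: straight below the free hook's tip when the crown is right.
- free_hook_tip (a point): Upturned end of the free hook, 118 mm from the pole and 246 mm above the table (wire 6 mm, so its top is at 249). From the crown the hook's wire slopes down to its lowest place at 104 mm from the pole (underside 229 mm, top side 235 mm above the table) and then turns up to the tip.
- free_hook_seat (a point): Where the centre of the masher's ring comes to be when it hangs in the lowest place of the free hook: 104 mm from the pole, 218 mm above the table. To get over the tip the ring's centre must pass it at 232 to 246 mm.
- peg_1 (a point): Grip point on one of four upright round wooden pegs on the crown for turning it: 14 mm thick, 55 mm from the pole, half-way between two hooks, standing from 261 to 306 mm above the table; this point is at 288 mm, on its axis. (Peg 1 of 4, anticlockwise from above; peg 1 stands 45 degrees anticlockwise of the free hook.)
- peg_2 (a point): Grip point on one of four upright round wooden pegs on the crown for turning it: 14 mm thick, 55 mm from the pole, half-way between two hooks, standing from 261 to 306 mm above the table; this point is at 288 mm, on its axis. (Peg 2 of 4, anticlockwise from above; peg 1 stands 45 degrees anticlockwise of the free hook.)
- peg_3 (a point): Grip point on one of four upright round wooden pegs on the crown for turning it: 14 mm thick, 55 mm from the pole, half-way between two hooks, standing from 261 to 306 mm above the table; this point is at 288 mm, on its axis. (Peg 3 of 4, anticlockwise from above; peg 1 stands 45 degrees anticlockwise of the free hook.)
- peg_4 (a point): Grip point on one of four upright round wooden pegs on the crown for turning it: 14 mm thick, 55 mm from the pole, half-way between two hooks, standing from 261 to 306 mm above the table; this point is at 288 mm, on its axis. (Peg 4 of 4, anticlockwise from above; peg 1 stands 45 degrees anticlockwise of the free hook.)
- masher_ring (a point): Centre of the masher's upright ring of 6 mm wire, 46 mm across outside, hole 34 mm; x is the axis of the hole, z points up along the masher. The small potato masher (189 mm tall, 0.1 to 0.2 kg) stands by itself on its round flat head, 64 mm across, 6 mm thick; above come a thin stem, a wooden handle and this ring, its centre 166 mm above the underside.
- masher_grip (a point): Centre of the masher's round wooden handle, 18 mm thick, 75 mm long, 82 mm above the masher's underside and 84 mm below the ring's centre; z points up along the masher.
- masher_foot (a point): Centre of the underside of the masher's head.
- crock_rim (a point): Centre of the mouth of the white round utensil crock in which the masher stands at first: 110 mm across, 145 mm high, wall 5 mm, inner floor 6 mm above the table; fixed. Only the masher's ring and the neck just below it show above the rim.
- board_top (a point): Centre of the top of the wooden chopping board, 145 mm (its x) by 235 mm (its y), 22 mm thick, fixed flat on the table.
- mug: Small cup with a handle, 65 x 92 x 49 mm, near the robot; origin at the centre of its underside. Leave it.
- spice_jar: Spice jar with a black cap, 41 mm across, 105 mm high, near the robot; origin at the centre of its underside. Leave it.
- pepper_mill: Wooden pepper mill, 58 mm across, 170 mm high; origin at the centre of its underside. Leave it.
- wine_glass_a: Stemmed wine glass, 82 mm across, 201 mm high; origin at the centre of its underside. Leave it.
Not all that is in view belongs to the job. What is shaped like the part that bears masher_ring but green or purple is not meant.

How it is judged:
On the way, in this order (a step that is already met when the one before it is completed fails the run):
1. the crown is turned so that the free hook stands over the tongue (tip within 30 mm of it seen from above) and rests (horizontal distance between free_hook_tip and front_mark below 0.03 m and velocity of joint crown between -0.05 and 0.05 rad/s), for 0.2 s.
2. the masher stands upright on the chopping board, let go (x of masher_foot in the frame of board_top between -0.07 and 0.07 m and y of masher_foot in the frame of board_top between -0.115 and 0.115 m and z of masher_foot in the frame of board_top between -0.006 and 0.006 m and angle between masher_grip's own z axis and vertical below 0.1 rad and contact force between the fingers and masher below 0.1 N), for 0.2 s.
At the end, for the whole second after the job is handed in: The masher hangs by its ring on the free hook: ring centre within 18 mm of its resting place on the hook, masher within 0.3 rad of upright, slower than 50 mm/s, its weight on the carousel; and the free hook's tip is within 35 mm, seen from above, of straight over the tongue (horizontal distance between free_hook_tip and front_mark below 0.035 m and distance between masher_ring and free_hook_seat below 0.018 m and angle between masher_grip's own z axis and vertical below 0.3 rad and linear speed of masher below 0.05 m/s and contact force between masher and crown above 0.3 N); the robot touches nothing.
It fails at once if the mug is shifted by more than 30 mm (distance of mug from where it was at the start of the episode above 0.03 m).
It fails at once if the spice jar is shifted by more than 30 mm (distance of spice_jar from where it was at the start of the episode above 0.03 m).
It fails at once if the pepper mill is shifted by more than 30 mm (distance of pepper_mill from where it was at the start of the episode above 0.03 m).
It fails at once if the wine glass is shifted by more than 30 mm (distance of wine_glass_a from where it was at the start of the episode above 0.03 m).
It also fails if it takes over 72 s, if anything falls off the work surface, if the arm or the gripper's body presses on something with over 40 N, if the wrist force passes 120 N, or if a joint passes its speed limit or range.

## Robot

A 6-joint arm with a two-finger parallel gripper is mounted at the origin on a cart in front of the work surface, level with it; the furniture and walls round the work are solid. World frame = base frame: x ahead of the robot, y to its left, z up, the work surface at z = 0. Lengths are in m, angles in rad, forces in N, time in s.
With the tool pointing down it reaches from about 0.35 to 0.85 m from the base axis. Payload 8.1 kg.
Tool frame: the origin (TCP) lies midway between the tips of the shut fingers; the grasp point (between the pads) lies 19 mm behind it; z points along the fingers, y is the line along which they close (so a half turn about z gives the same grasp; the last joint's range is limited). The gripper opens to 93 mm and grips with 3 to 60 N. Pads are 15 mm wide; open, the fingers measure 128 mm over their backs; the gripper's body (75 mm by 188 mm) begins 65 mm behind the grasp point.
Start: joints at [-1.377, 0.13, 1.488, -0, 1.523, -0.085], TCP at [0.165, -0.577, 0.219] pointing down, gripper open.
Joint ranges: [-2.96, 2.96], [-0.89, 2.26], [0.02, 2.5], [-1.34, 4.48], [0, 2.73], [-2.66, 2.66]. Speed limits (rad/s): [2.39, 2.39, 2.79, 3.14, 3.14, 3.14].

## Interface

Orientations are given as [roll, pitch, yaw] about the fixed x, y, z axes, in that order (R = Rz(yaw) Ry(pitch) Rx(roll)).
In Python, from plant import * gives the robot as it stands.
- The arm moves only by the shell command python3 -m pendant 'ROWS' [FORCE]. ROWS is a JSON object of lists of equal length, an entry for each row: "claw": the closure in counts, from 0 (fully open) to 255 (shut); "linear": the shift along the tool's x, y, z in cm, a list of three; "angular": the turn, a rotation vector about the tool's x, y, z in degrees, a list of three. In form: {"claw": [claw, ...], "linear": [[x, y, z], ...], "angular": [[ax, ay, az], ...]}. A call has 1 to 8 rows; each row is the pose to reach, as a shift and turn from the pose commanded when the call began, along the tool's axes at that moment; what a row does not reach only later rows make up. A row lasts 1/8 s, in which the tool goes at most 62.5 mm and 10.7 degrees, less where a joint would pass 70% of its speed; a pose out of reach is approached as far as the arm can. A call with a gripper value outside its range is refused whole. The fingers move at their own pace and stop on an object; FORCE is the grip in N (left out, the last holds). Time passes only in rows, so rows that repeat a pose let the fingers close. It gives the time, the measured TCP pose, the force, the opening and the grip force at its end, in the units of the state.
- state(): the state, without advancing time (a new reading comes with each control period).
- grab_frame(name): name is "scene" or "side" or "wrist"; returns the picture (420x560x3 uint8, blue, green, red); there is no depth.
- camera_info(name): a dict with "vertical_fov" (degrees; the focal length in pixels is half the picture's height over the tangent of half this angle, whatever the lens; pixels are square), "cx", "cy" (the principal point, pixels), "camera_from_world" (4x4, takes a point from world to camera coordinates); the wrist camera has in their place "mount" (4x4, takes a point from camera to tool coordinates, whose origin is the TCP and whose axes are the flange's). Camera axes: x right, y down, z forward; pixel columns grow to the right and rows downward; lengths in m; the calibration is good to about 2 mm. The wrist camera is an equidistant fisheye: a pixel r from the principal point sees the ray r / f radians off the axis. A picture is of the moment at which its call begins: read the wrist's pose just before it. camera_info takes no time and is no camera call.
- sign_off(): hands the job in; it is judged then, once.
Trained networks look in the newest picture that a camera, given by its name, has taken for a name from the list of things; names that differ only in an ending like _2 or _b are one class to them, and where a whole thing is asked for, a point or a joint stands for the part that bears it (a point fixed in the world has none). Each returns a list of dicts, best first, with "p" (0 to 1); they miss things now and then, are a little off and sometimes report something else, mostly with a low value. They report only what shows in the picture. A call takes as long as a camera call. They do not tell look-alikes from the thing itself.
- look_for(camera, query): "at" ([column, row] in pixels, amid what is visible of it).
- spot_point(camera, query): "at" ([column, row] in pixels: a listed point, or the origin of a listed thing).
The state is a dict: "t": time; "qpos": joint angles; "joint_vel": joint speeds; "joint_torque": joint torques, N m; "eef_pos": TCP position; "eef_rot": TCP orientation; "force": force on the tool from outside, world axes, zero at the start; "ft_torque": the same for the moment, N m; "gripper_width": finger opening in m; "grip_force": force on a finger pad.
Only numpy, scipy, OpenCV 4.12 (cv2) and the standard library are available. Lean on these libraries where they do the work, as an engineer would, in place of code of your own. Each camera call takes 0.05 s, during which the arm holds its last target. There are 200 camera calls.

## Working session

There is one attempt and no reset: what is moved stays moved. The work goes in short steps, Python scripts to look and compute and a shell command to move; the robot and the scene stay as the last step left them, time stands still between calls to the robot, and variables do not carry over. Pictures are saved under pics/ and viewed, at most 10 in all, crops included, and the job is handed in when it is done.

```bash
ls; mkdir -p pics
cat > h.py <<'E'
from plant import *
import numpy as np, cv2
from scipy.spatial.transform import Rotation as R
def K(n):
    c=camera_info(n); return c, 210/np.tan(np.radians(c["vertical_fov"])/2)
def ray(n,px):
    c,f=K(n); T=np.linalg.inv(np.array(c["camera_from_world"]))
    d=np.array([(px[0]-c["cx"])/f,(px[1]-c["cy"])/f,1]); d=T[:3,:3]@d
    return T[:3,3],d/np.linalg.norm(d)
def tri(a,b):
    (p,d),(q,e)=ray("scene",a),ray("side",b)
    s=np.linalg.lstsq(np.c_[d,-e],q-p,rcond=None)[0]
    x,y=p+s[0]*d,q+s[1]*e
    return (x+y)/2,np.linalg.norm(x-y)
def atz(n,px,z):
    p,d=ray(n,px); return p+d*(z-p[2])/d[2]
def proj(n,X):
    c,f=K(n); T=np.array(c["camera_from_world"]); v=T[:3,:3]@np.array(X)+T[:3,3]
    return np.array([c["cx"]+f*v[0]/v[2],c["cy"]+f*v[1]/v[2]])
def tool(X,Rm=None):
    "shift in tool axes (cm) from present pose to TCP X"
    s=state(); r=R.from_euler("xyz",s["eef_rot"]); return r.inv().apply(np.array(X)-s["eef_pos"])*100
E
python3 - <<'E'
from h import *
s=state(); print({k:np.round(v,3) for k,v in s.items()})
ims={n:grab_frame(n) for n in("scene","side")}
for n in ims:
    cv2.imwrite(f"pics/{n}0.png",cv2.resize(ims[n],(784,588)))
    c,f=K(n);print(n,f,np.round(np.linalg.inv(np.array(c["camera_from_world"])),3).tolist())
for q in["carousel_centre","crown_top","front_mark","free_hook_tip","peg_1","masher_ring","crock_rim","board_top","mug","spice_jar","pepper_mill","wine_glass_a"]:
    for n in ims: print(q,n,[(round(d["p"],2),np.round(d["at"]).tolist()) for d in spot_point(n,q)[:5]])
print(camera_info("wrist"))
E
```

```text
pics
{'t': np.float64(0.0), 'qpos': array([-1.377,  0.131,  1.489, -0.   ,  1.523, -0.085]), 'joint_vel': array([ 0.001,  0.002, -0.   , -0.   , -0.   ,  0.   ]), 'joint_torque': array([-2.0000e-03, -5.5984e+01, -4.9176e+01,  7.7000e-02,  3.5000e-02,
       -0.0000e+00]), 'eef_pos': array([ 0.165, -0.576,  0.218]), 'eef_rot': array([-3.14 , -0.   ,  0.279]), 'force': array([-0.207,  0.585, -1.041]), 'ft_torque': array([0.034, 0.008, 0.024]), 'grip_force': np.float64(0.0), 'gripper_width': np.float64(0.093)}
scene 430.7127359787098 [[-0.749, -0.353, 0.561, -0.159], [-0.663, 0.399, -0.634, 0.72], [0.0, -0.847, -0.532, 0.848], [0.0, 0.0, 0.0, 1.0]]
side 508.8408543793612 [[0.957, -0.104, 0.272, 0.151], [-0.291, -0.397, 0.87, -1.256], [0.017, -0.912, -0.41, 0.737], [0.0, 0.0, 0.0, 1.0]]
carousel_centre scene [(0.67, [235.0, 266.0])]
carousel_centre side [(0.83, [293.0, 254.0])]
crown_top scene [(0.93, [228.0, 192.0])]
crown_top side [(0.63, [291.0, 175.0])]
front_mark scene [(0.96, [266.0, 276.0]), (0.63, [284.0, 313.0]), (0.29, [219.0, 174.0])]
front_mark side [(0.95, [259.0, 257.0]), (
[... 947 characters left out ...]
, [213.0, 257.0])]
pepper_mill scene [(0.81, [137.0, 303.0])]
pepper_mill side [(0.66, [291.0, 254.0]), (0.59, [287.0, 212.0]), (0.49, [310.0, 164.0]), (0.39, [288.0, 273.0])]
wine_glass_a scene [(0.77, [299.0, 204.0])]
wine_glass_a side [(0.54, [310.0, 164.0])]
{'vertical_fov': 65.70646984690485, 'cx': 283.4218034745468, 'cy': 212.60348112892592, 'mount': array([[ 5.50286311e-04, -9.62678042e-01, -2.70648636e-01,
         7.50065975e-02],
       [ 9.99999832e-01,  4.80581051e-04,  3.23819822e-04,
        -2.19845513e-04],
       [-1.81665626e-04, -2.70648769e-01,  9.62678145e-01,
        -1.66971852e-01],
       [ 0.00000000e+00,  0.00000000e+00,  0.00000000e+00,
         1.00000000e+00]])}
```

View pics/scene0.png

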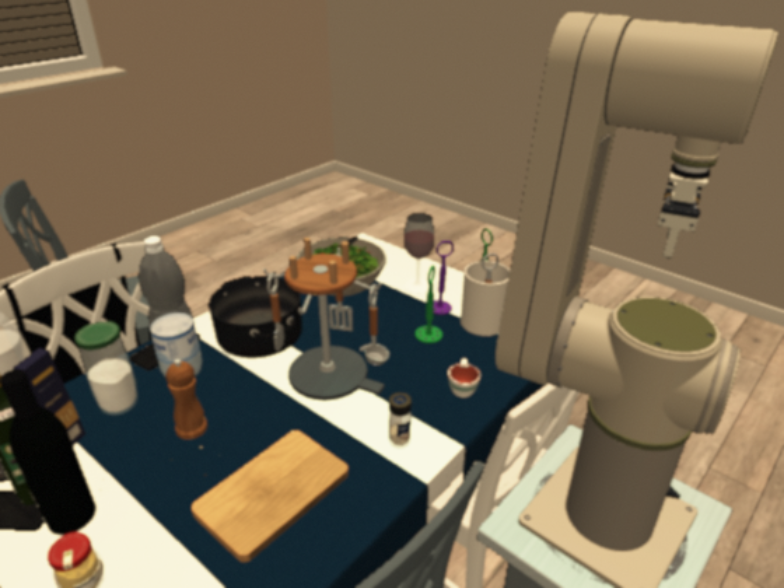

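View pics/side0.png

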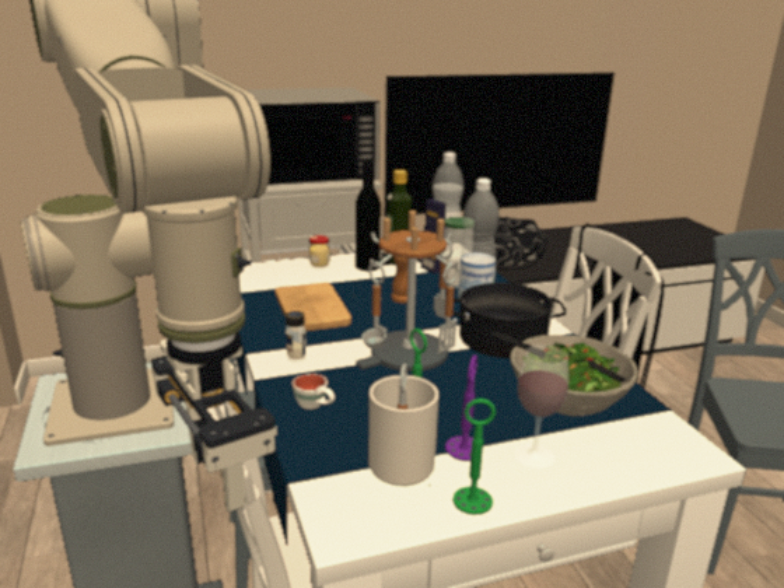

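Run:
```python
from h import *
r=lambda x:np.round(x,3).tolist()
print("centre",r(atz("scene",(235,266),0)),r(atz("side",(293,254),0)))
print("crown",r(atz("scene",(228,192),.264)),r(atz("side",(291,175),.264)))
print("front",r(atz("scene",(266,276),.012)),r(atz("side",(259,257),.012)))
print("tip",r(atz("scene",(212,219),.246)),r(atz("side",(267,164),.246)))
for p in [(220,174),(236,191),(248,172),(207,187)]: print("pegS",r(atz("scene",p,.288)))
for p in [(308,164),(290,154),(275,162),(295,168)]: print("pegD",r(atz("side",p,.288)))
print("crock",r(atz("scene",(351,196),.145)),r(atz("side",(286,282),.145)))
for p in [(309,195),(317,180),(351,186),(345,168)]: print("ringS",r(atz("scene",p,.172)))
for p in [(340,264),(345,294),(288,271),(299,242)]: print("ringD",r(atz("side",p,.172)))
print("board",r(atz("scene",(192,346),.022)),r(atz("side",(225,213),.022)))
for q,a,b in [("mug",(330,274),(227,286)),("jar",(284,312),(213,257)),("mill",(137,303),None),("glass",(299,204),None)]: print(q,r(atz("scene",a,0)),b and r(atz("side",b,0)))
```

```text
centre [0.612, 0.049, 0.0] [0.609, 0.041, 0.0]
crown [0.61, 0.057, 0.264] [0.588, 0.021, 0.264]
front [0.501, 0.03, 0.012] [0.498, 0.029, 0.012]
tip [0.565, 0.156, 0.246] [0.565, 0.185, 0.246]
pegS [0.669, 0.031, 0.288]
pegS [0.567, 0.067, 0.288]
pegS [0.619, -0.029, 0.288]
pegS [0.64, 0.103, 0.288]
pegD [0.642, 0.033, 0.288]
pegD [0.623, 0.137, 0.288]
pegD [0.557, 0.073, 0.288]
pegD [0.595, 0.009, 0.288]
crock [0.454, -0.321, 0.145] [0.462, -0.334, 0.145]
ringS [0.531, -0.2, 0.172]
ringS [0.571, -0.294, 0.172]
ringS [0.465, -0.334, 0.172]
ringS [0.551, -0.427, 0.172]
ringD [0.59, -0.334, 0.172]
ringD [0.55, -0.453, 0.172]
ringD [0.466, -0.333, 0.172]
ringD [0.536, -0.206, 0.172]
board [0.455, 0.338, 0.022] [0.462, 0.351, 0.022]
mug [0.374, -0.112, 0.0] [0.377, -0.086, 0.0]
jar [0.377, 0.094, 0.0] [0.37, 0.086, 0.0]
mill [0.699, 0.335, 0.0] None
glass [0.693, -0.357, 0.0] None
```

Scene: the carousel (crown about (320,270) in the enlarged scene picture), with the free hook facing the camera, roughly 112–118° from the pole. The tongue points at the robot, at (370,383). In the side view the real masher's ring shows over the crock at (403,380), and the green and purple ones are decoys. The crown needs about +75° anticlockwise. I'll go above the carousel to refine this with the wrist camera.

```bash
cat >> h.py <<'E'
def wpose():
    s=state(); T=np.eye(4); T[:3,:3]=R.from_euler("xyz",s["eef_rot"]).as_matrix(); T[:3,3]=s["eef_pos"]
    return T@np.array(camera_info("wrist")["mount"])
def wz(T,px,z):
    c,f=K("wrist"); v=np.array([px[0]-c["cx"],px[1]-c["cy"]]); r=np.hypot(*v); a=r/f
    d=T[:3,:3]@np.r_[v/max(r,1e-9)*np.sin(a),np.cos(a)]
    return T[:3,3]+d*(z-T[2,3])/d[2]
def wproj(T,X):
    c,f=K("wrist"); v=T[:3,:3].T@(np.array(X)-T[:3,3]); h=np.hypot(v[0],v[1]); a=np.arctan2(h,v[2])
    return np.array([c["cx"],c["cy"]])+f*a*v[:2]/h
def shift(X,yaw=None,):
    s=state(); print("tool shift cm",np.round(tool(X),2),"eef",np.round(s["eef_pos"],3),np.round(np.degrees(s["eef_rot"]),1))
E
python3 -c "
from h import *
shift([.165,-.576,.45]);shift([.42,-.05,.45])"
```

```text
tool shift cm [ 1.000e-02 -8.000e-02 -2.314e+01] eef [ 0.165 -0.577  0.219] [-180.   -0.   16.]
tool shift cm [ 39.   -43.63 -23.14] eef [ 0.165 -0.577  0.219] [-180.   -0.   16.]
```

```bash
python3 -m pendant '{"claw":[0,0,0,0,0,0,0,0],"linear":[[0,0,-6],[0,0,-12],[0,0,-18],[3,-3.5,-23],[7,-8,-23],[11,-12.5,-23],[15,-17,-23],[19,-21.5,-23]],"angular":[[0,0,0],[0,0,0],[0,0,3],[0,0,6],[0,0,9],[0,0,13],[0,0,17],[0,0,21]]}'
python3 -c "
from h import *
shift([.42,-.05,.45])"
```

```text
t: 2.3
eef_pos: [0.2891, -0.316, 0.4488]
eef_rot: [3.141, -0.001, -0.09]
force: [0.8, -0.2, 0.3]
gripper_width: 0.093
grip_force: 0.0
tool shift cm [ 10.64 -27.68  -0.13] eef [ 0.289 -0.316  0.449] [180.   -0.   -5.2]
```

```bash
python3 -m pendant '{"claw":[0,0,0,0,0,0,0],"linear":[[2,-4.5,0],[4,-9,0],[6,-13.5,0],[8,-18,0],[9.5,-23,0],[10.6,-27.7,0],[10.6,-27.7,0]],"angular":[[0,0,2],[0,0,4],[0,0,6],[0,0,8],[0,0,10],[0,0,12],[0,0,12]]}'
python3 - <<'E'
from h import *
T=wpose(); im=grab_frame("wrist"); cv2.imwrite("pics/w1.png",cv2.resize(im,(784,588)))
Z=dict(carousel_centre=0,crown_top=.264,front_mark=.012,free_hook_tip=.246,peg_1=.288,spice_jar=0,mug=0)
for q,z in Z.items():
    for d in spot_point("wrist",q)[:5]: print(q,round(d["p"],2),np.round(d["at"]).tolist(),np.round(wz(T,d["at"],z),3).tolist())
E
```

```text
t: 3.18
eef_pos: [0.419, -0.0485, 0.4487]
eef_rot: [-3.141, -0.0, -0.292]
force: [0.6, -0.4, -0.1]
gripper_width: 0.093
grip_force: 0.0
carousel_centre 0.95 [202.0, 84.0] [0.611, 0.054, 0.0]
crown_top 0.88 [153.0, 61.0] [0.607, 0.048, 0.264]
front_mark 0.89 [234.0, 136.0] [0.497, 0.024, 0.012]
free_hook_tip 0.73 [96.0, 136.0] [0.556, 0.158, 0.246]
free_hook_tip 0.54 [97.0, 62.0] [0.647, 0.127, 0.246]
free_hook_tip 0.21 [203.0, 82.0] [0.565, 0.003, 0.246]
peg_1 0.91 [188.0, 48.0] [0.597, -0.0, 0.288]
peg_1 0.84 [140.0, 9.0] [0.665, 0.038, 0.288]
peg_1 0.68 [98.0, 59.0] [0.631, 0.103, 0.288]
peg_1 0.68 [220.0, 208.0] [0.427, 0.019, 0.288]
peg_1 0.63 [136.0, 107.0] [0.559, 0.073, 0.288]
spice_jar 0.92 [221.0, 210.0] [0.367, 0.098, 0.0]
spice_jar 0.67 [74.0, 99.0] [0.698, 0.34, 0.0]
mug 0.79 [320.0, 179.0] [0.369, -0.106, 0.0]
mug 0.71 [97.0, 65.0] [0.744, 0.261, 0.0]
mug 0.44 [448.0, 94.0] [0.468, -0.413, 0.0]
mug 0.26 [204.0, 83.0] [0.613, 0.05, 0.0]
```

View pics/w1.png

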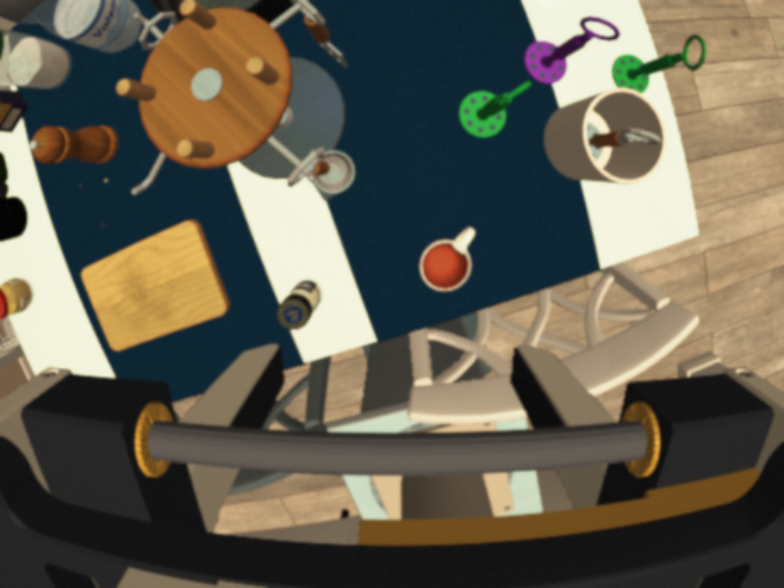

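The wrist picture shows the crown with four pegs, peg 1 at (136,107) in native pixels. The free hook points lower left, at (96,136), and the tongue is under the ladle, at (234,136). The pole is at about (0.611, 0.051), with the free hook near 117° and the tongue near 191°, so the turn is +74°. I'll grip peg 1 at (0.559, 0.068).

```bash
python3 -c "
from h import *
shift([.559,.068,.36]);shift([.559,.068,.271])"
```

```text
tool shift cm [  9.9  -15.63   8.87] eef [ 0.418 -0.052  0.449] [180.   -0.  -17.1]
tool shift cm [  9.9  -15.63  17.77] eef [ 0.418 -0.052  0.449] [180.   -0.  -17.1]
```

```bash
python3 -m pendant '{"claw":[80,80,80,80,80,80,80,80],"linear":[[3.3,-5.2,3],[6.6,-10.4,6],[9.9,-15.6,8.5],[9.9,-15.6,8.5],[9.9,-15.6,12.5],[9.9,-15.6,16],[9.9,-15.6,17.8],[9.9,-15.6,17.8]],"angular":[[0,0,0],[0,0,0],[0,0,0],[0,0,0],[0,0,0],[0,0,0],[0,0,0],[0,0,0]]}'
python3 -m pendant '{"claw":[180,240,240,240,240,240],"linear":[[0,0,0],[0,0,0],[0,0,0],[0,0,0],[0,0,0],[0,0,0]],"angular":[[0,0,0],[0,0,0],[0,0,0],[0,0,0],[0,0,0],[0,0,0]]}' 8
python3 -c "
from h import *
s=state();print(s['eef_pos'],np.degrees(s['eef_rot']))
# arc targets in tool axes about pole
p=s['eef_pos'];c=np.array([.611,.051,p[2]]);r=R.from_euler('xyz',s['eef_rot'])
u=(p-c)[:2];print('rad',np.hypot(*u),np.degrees(np.arctan2(u[1],u[0])))
for k in range(1,9):
  a=R.from_euler('z',k*9.25,degrees=True);print(k*9.25,np.round(r.inv().apply(c+a.apply(p-c)-p)*100,2))"
```

```text
t: 4.58
eef_pos: [0.5582, 0.0683, 0.2701]
eef_rot: [3.141, 0.002, -0.298]
force: [0.3, -0.5, 0.4]
gripper_width: 0.0639
grip_force: 0.0
t: 5.32
eef_pos: [0.5588, 0.0691, 0.2707]
eef_rot: [-3.141, 0.0, -0.297]
force: [-0.6, 0.7, 0.2]
gripper_width: 0.0137
grip_force: 8.0
[0.55882622 0.06914957 0.2706586 ] [-1.79987489e+02  5.50918988e-03 -1.70175660e+01]
rad 0.05524047384404743 160.8188653576379
9.25 [ 0.04  0.89 -0.  ]
18.5 [ 0.22  1.76 -0.  ]
27.75 [ 0.54  2.59 -0.  ]
37.0 [ 0.99  3.36 -0.  ]
46.25 [ 1.55  4.05 -0.  ]
55.5 [ 2.22  4.64 -0.  ]
64.75 [ 2.98  5.11 -0.  ]
74.0 [ 3.8   5.46 -0.  ]
```

```bash
python3 -m pendant '{"claw":[240,240,240,240,240,240,240,240],"linear":[[0.04,0.89,0],[0.22,1.76,0],[0.54,2.59,0],[0.99,3.36,0],[1.55,4.05,0],[2.22,4.64,0],[2.98,5.11,0],[3.8,5.46,0]],"angular":[[0,0,-9.25],[0,0,-18.5],[0,0,-27.75],[0,0,-37],[0,0,-46.25],[0,0,-55.5],[0,0,-64.75],[0,0,-74]]}'
python3 -m pendant '{"claw":[240,100,100,100,100,100,100],"linear":[[0,0,0],[0,0,0],[0,0,0],[0,0,-5],[0,0,-10],[-3,3,-14],[-6,6,-15]],"angular":[[0,0,0],[0,0,0],[0,0,0],[0,0,0],[0,0,0],[0,0,0],[0,0,0]]}'
python3 -c "
from h import *
shift([.40,-.12,.45])"
```

```text
t: 6.32
eef_pos: [0.5802, 0.0075, 0.2708]
eef_rot: [-3.141, -0.004, 1.001]
force: [4.4, 10.6, -0.0]
gripper_width: 0.0137
grip_force: 8.0
t: 7.2
eef_pos: [0.5975, -0.0782, 0.425]
eef_rot: [3.136, -0.002, 0.995]
force: [-0.2, 0.5, -0.2]
gripper_width: 0.0566
grip_force: 0.0
tool shift cm [-14.25 -14.28  -2.61] eef [ 0.598 -0.078  0.425] [ 1.797e+02 -1.000e-01  5.700e+01]
```

```bash
python3 -m pendant '{"claw":[0,0,0,0,0,0,0,0],"linear":[[-2,-2,-1],[-4,-4,-2],[-6,-6,-2.6],[-8,-8,-2.6],[-10,-10,-2.6],[-12,-12,-2.6],[-14.2,-14.2,-2.6],[-14.2,-14.2,-2.6]],"angular":[[0,0,9],[0,0,18],[0,0,27],[0,0,36],[0,0,45],[0,0,54],[0,0,63],[0,0,72]]}'
python3 - <<'E'
from h import *
import time
T=wpose(); im=grab_frame("wrist"); cv2.imwrite("pics/w2.png",cv2.resize(im,(784,588)))
Z=dict(carousel_centre=0,crown_top=.264,front_mark=.012,free_hook_tip=.246,peg_1=.288,crock_rim=.145,masher_ring=.172,board_top=.022)
for q,z in Z.items():
    for d in spot_point("wrist",q)[:5]: print(q,round(d["p"],2),np.round(d["at"]).tolist(),np.round(wz(T,d["at"],z),3).tolist())
E
```

```text
t: 8.2
eef_pos: [0.3989, -0.1195, 0.4476]
eef_rot: [3.141, -0.002, -0.269]
force: [0.6, 0.2, 0.5]
gripper_width: 0.0929
grip_force: 0.0
carousel_centre 0.78 [168.0, 86.0] [0.611, 0.055, 0.0]
crown_top 0.65 [99.0, 63.0] [0.612, 0.049, 0.264]
front_mark 0.32 [404.0, 94.0] [0.474, -0.379, 0.012]
free_hook_tip 0.82 [138.0, 143.0] [0.502, 0.034, 0.246]
peg_1 0.95 [74.0, 104.0] [0.571, 0.081, 0.288]
peg_1 0.73 [98.0, 17.0] [0.659, 0.025, 0.288]
peg_1 0.66 [52.0, 59.0] [0.639, 0.099, 0.288]
peg_1 0.62 [118.0, 71.0] [0.583, 0.014, 0.288]
masher_ring 0.7 [410.0, 98.0] [0.466, -0.324, 0.172]
masher_ring 0.7 [317.0, 65.0] [0.538, -0.204, 0.172]
masher_ring 0.7 [461.0, 35.0] [0.547, -0.435, 0.172]
masher_ring 0.55 [384.0, 17.0] [0.588, -0.318, 0.172]
board_top 0.79 [74.0, 206.0] [0.447, 0.341, 0.022]
```

View pics/w2.png

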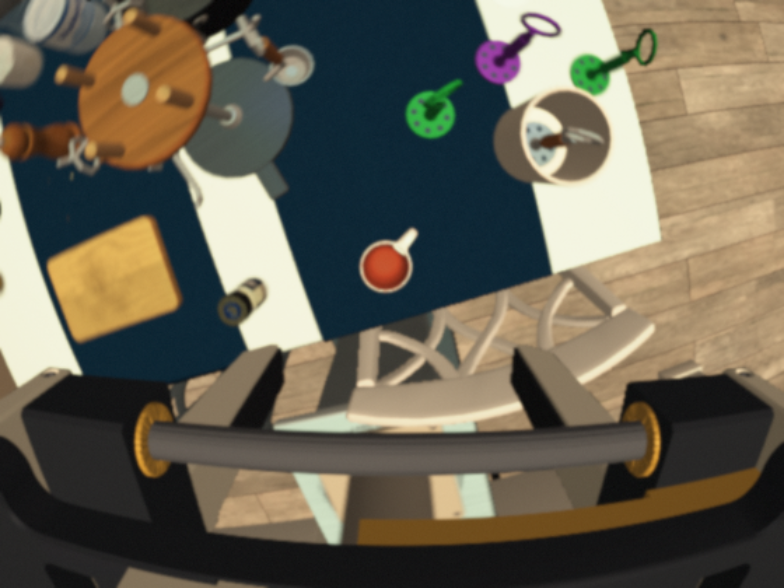

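The wrist picture shows the free hook at (138,143), over the tongue at about (194,127) (native pixels). The real masher's ring is at (410,98), above the crock. Next I look closely at the ring for its yaw.

```bash
python3 -c "
from h import *
print(wz(wpose(),(194,127),.012))
shift([.38,-.30,.36])"
```

```text
[0.51343742 0.02448948 0.012     ]
tool shift cm [ 2.69 18.02  8.64] eef [ 0.401 -0.119  0.446] [-180.     0.   -14.9]
```

```bash
python3 -m pendant '{"claw":[0,0,0,0,0],"linear":[[0.8,5,2],[1.6,10,4],[2.4,14,6.5],[2.7,18,8.6],[2.7,18,8.6]],"angular":[[0,0,0],[0,0,0],[0,0,0],[0,0,0],[0,0,0]]}'
python3 - <<'E'
from h import *
T=wpose(); im=grab_frame("wrist")
for q,z in dict(crock_rim=.145,masher_ring=.172,masher_grip=.088).items():
    for d in spot_point("wrist",q)[:5]: print(q,round(d["p"],2),np.round(d["at"]).tolist(),np.round(wz(T,d["at"],z),3).tolist())
e=wproj(T,[.466,-.33,.172]).astype(int); print(e)
x,y=np.clip(e-75,0,[410,270]); cv2.imwrite("pics/w3.png",cv2.resize(im[y:y+150,x:x+150],(600,600),interpolation=cv2.INTER_CUBIC)); print(x,y)
E
```

```text
t: 9.28
eef_pos: [0.3784, -0.3012, 0.3576]
eef_rot: [-3.139, 0.005, -0.265]
force: [0.1, 0.8, 0.2]
gripper_width: 0.0928
grip_force: 0.0
crock_rim 0.83 [284.0, 103.0] [0.473, -0.327, 0.145]
masher_ring 0.96 [159.0, 79.0] [0.54, -0.201, 0.172]
masher_ring 0.93 [364.0, 14.0] [0.55, -0.439, 0.172]
masher_ring 0.77 [285.0, 110.0] [0.463, -0.325, 0.172]
masher_ring 0.66 [249.0, 8.0] [0.586, -0.319, 0.172]
masher_grip 0.96 [285.0, 109.0] [0.467, -0.327, 0.088]
masher_grip 0.73 [352.0, 36.0] [0.544, -0.441, 0.088]
masher_grip 0.67 [183.0, 86.0] [0.539, -0.203, 0.088]
masher_grip 0.67 [253.0, 29.0] [0.587, -0.315, 0.088]
[288 106]
213 31
```

View pics/w3.png

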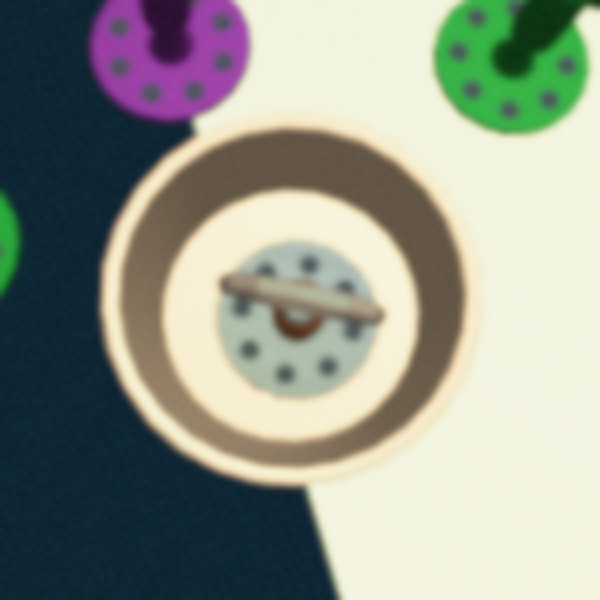

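The crop shows the ring edge-on as a bar from (225,283) to (378,315) inside the crock, with the head below it.

```bash
python3 -c "
from h import *
T=wpose();a=wz(T,(269.2,101.8),.176);b=wz(T,(307.5,109.8),.176);d=b-a;c=(a+b)/2
print(a,b,np.linalg.norm(d),np.degrees(np.arctan2(d[1],d[0])),c)
c[2]=.172;shift([c[0],c[1],.26]);shift([c[0],c[1],.172])"
```

```text
[ 0.47974528 -0.31006633  0.176     ] [ 0.46091111 -0.34741313  0.176     ] 0.041827139560400274 -116.76202804582206 [ 0.4703282  -0.32873973  0.176     ]
tool shift cm [ 9.44  0.52 10.19] eef [ 0.38  -0.299  0.362] [ 1.8e+02 -1.0e-01 -1.5e+01]
tool shift cm [ 9.43  0.52 18.99] eef [ 0.38  -0.299  0.362] [ 1.8e+02 -1.0e-01 -1.5e+01]
```

```bash
python3 -m pendant '{"claw":[0,0,0,0,0,0,0,60],"linear":[[2,0.1,2],[4,0.2,4],[6,0.3,6],[8,0.4,8],[9.4,0.5,9],[9.4,0.5,9],[9.4,0.5,9],[9.4,0.5,9]],"angular":[[0,0,-10],[0,0,-20],[0,0,-30],[0,0,-40],[0,0,-50],[0,0,-60],[0,0,-70],[0,0,-78]]}'
python3 -m pendant '{"claw":[60,60],"linear":[[0,0,0],[0,0,0]],"angular":[[0,0,0],[0,0,0]]}'
python3 - <<'E'
from h import *
T=wpose(); im=grab_frame("wrist")
e=wproj(T,[.470,-.329,.172]).astype(int); print(e)
x,y=np.clip(e-75,0,[410,270]); cv2.imwrite("pics/w4.png",cv2.resize(im[y:y+150,x:x+150],(600,600),interpolation=cv2.INTER_CUBIC)); print(x,y)
shift([.470,-.329,.170])
E
```

```text
t: 10.48
eef_pos: [0.4703, -0.328, 0.272]
eef_rot: [3.14, 0.0, 1.106]
force: [-0.2, -0.1, 0.5]
gripper_width: 0.087
grip_force: 0.0
t: 10.72
eef_pos: [0.4698, -0.3286, 0.2714]
eef_rot: [3.14, 0.0, 1.097]
force: [0.5, 0.0, -0.1]
gripper_width: 0.0718
grip_force: 0.0
[283 213]
208 138
tool shift cm [-0.    0.04 10.12] eef [ 0.47  -0.329  0.271] [180.    0.   62.9]
```

View pics/w4.png

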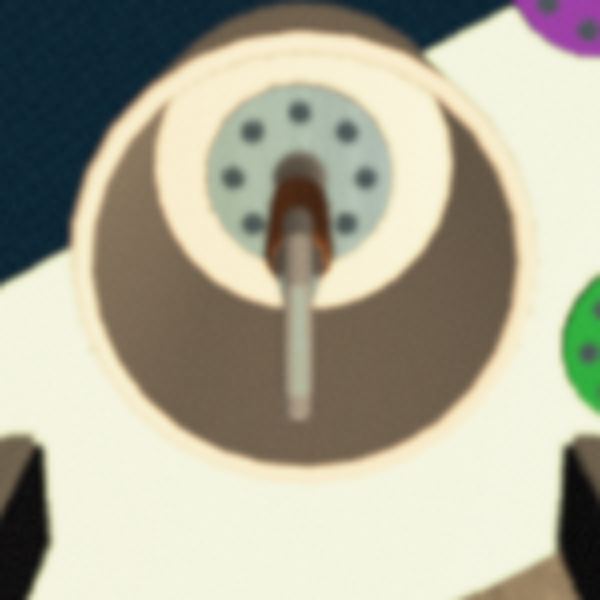

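The ring is edge-on and centred between the fingers, at column 299 of the crop. Descend, grip and lift.

```bash
python3 -m pendant '{"claw":[60,60,60,200,255,255,255,255],"linear":[[0,0,5],[0,0,10.1],[0,0,10.1],[0,0,10.1],[0,0,10.1],[0,0,10.1],[0,0,10.1],[0,0,10.1]],"angular":[[0,0,0],[0,0,0],[0,0,0],[0,0,0],[0,0,0],[0,0,0],[0,0,0],[0,0,0]]}' 30
python3 -m pendant '{"claw":[255,255,255,255,255,255,255,255],"linear":[[0,0,0],[0,0,-2],[0,0,-6],[0,0,-11],[0,0,-16],[0,0,-21],[0,0,-21],[0,0,-21]],"angular":[[0,0,0],[0,0,0],[0,0,0],[0,0,0],[0,0,0],[0,0,0],[0,0,0],[0,0,0]]}' 30
python3 - <<'E'
from h import *
for n in("scene","side"):
    im=grab_frame(n)
    for q in("masher_foot","masher_ring","board_top"): print(n,q,[(round(d["p"],2),np.round(d["at"]).tolist()) for d in spot_point(n,q)[:5]])
s=state();p=s["eef_pos"]
for z in(0.02,-.15):print(proj("scene",p+[0,0,z]),proj("side",p+[0,0,z]))
E
```

```text
t: 11.78
eef_pos: [0.4693, -0.3292, 0.1699]
eef_rot: [3.141, 0.0, 1.099]
force: [0.2, 0.1, -0.3]
gripper_width: 0.0254
grip_force: 0.0
t: 12.78
eef_pos: [0.4691, -0.329, 0.3797]
eef_rot: [3.142, 0.0, 1.099]
force: [-0.0, -0.5, -2.8]
gripper_width: 0.005
grip_force: 30.0
scene masher_foot [(0.62, [351.0, 179.0]), (0.58, [304.0, 238.0]), (0.56, [312.0, 220.0]), (0.56, [352.0, 155.0]), (0.41, [226.0, 190.0])]
scene masher_ring [(0.85, [307.0, 195.0]), (0.7, [355.0, 129.0]), (0.56, [316.0, 181.0]), (0.49, [347.0, 167.0])]
scene board_top [(0.67, [194.0, 345.0])]
side masher_foot [(0.93, [330.0, 322.0]), (0.83, [287.0, 259.0]), (0.7, [336.0, 354.0]), (0.24, [255.0, 183.0])]
side masher_ring [(0.9, [340.0, 260.0]), (0.79, [290.0, 192.0]), (0.61, [345.0, 292.0]), (0.56, [299.0, 242.0]), (0.4, [261.0, 258.0])]
side board_top [(0.73, [224.0, 213.0]), (0.28, [261.0, 256.0])]
[355.86364455 118.32387888] [291.50158394 172.48511119]
[350.68167677 170.33111512] [289.23922457 246.97329659]
```

Run:
```python
from h import *
print("foot",tri((351,179),(287,259)),"ring",tri((355,129),(290,192)))
for z in (.022,): print("board",tri((194,345),(224,213)),atz("scene",(194,345),z),atz("side",(224,213),z))
T=wpose(); im=grab_frame("wrist"); cv2.imwrite("pics/w5.png",im[100:420,60:500])
shift([.38,-.10,.38]); shift([.45,.335,.38])
```

```text
foot (array([ 0.46473548, -0.32879627,  0.19979311]), np.float64(8.732536254374406e-05)) ring (array([ 0.46814929, -0.33321535,  0.36138396]), np.float64(0.007767682380321251))
board (array([0.45299799, 0.3352857 , 0.02774298]), np.float64(0.005886572955973056)) [0.45361261 0.33309804 0.022     ] [0.45860234 0.35221777 0.022     ]
tool shift cm [ 16.35 -18.34  -0.07] eef [ 0.469 -0.329  0.379] [-180.   -0.   63.]
tool shift cm [ 5.828e+01 -3.187e+01 -5.000e-02] eef [ 0.469 -0.329  0.379] [-180.   -0.   63.]
```

View pics/w5.png

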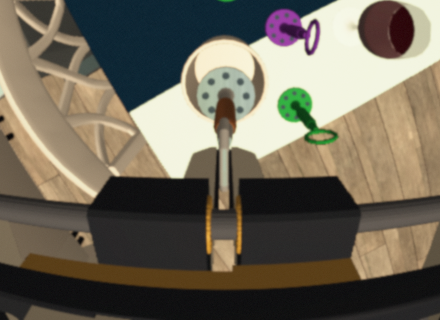

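The masher hangs upright in the gripper, held by its ring; the crock below at (225,85) is empty. I'll carry it to the board, passing on the robot side of the hook.

```bash
python3 -c "
from h import *
for w in ([.44,-.24],[.39,-.15],[.382,-.05],[.385,.05],[.395,.15],[.42,.25],[.455,.33]): shift(w+[.38])"
```

```text
tool shift cm [ 6.6  -6.64 -0.08] eef [ 0.469 -0.329  0.379] [-180.   -0.   63.]
tool shift cm [ 12.35 -15.18  -0.07] eef [ 0.469 -0.329  0.379] [-180.   -0.   63.]
tool shift cm [ 20.89 -20.44  -0.07] eef [ 0.469 -0.329  0.379] [-180.   -0.   63.]
tool shift cm [ 29.94 -24.71  -0.06] eef [ 0.469 -0.329  0.379] [-180.   -0.   63.]
tool shift cm [ 39.3  -28.37  -0.06] eef [ 0.469 -0.329  0.379] [-180.   -0.   63.]
tool shift cm [ 49.34 -30.68  -0.05] eef [ 0.469 -0.329  0.379] [-180.   -0.   63.]
tool shift cm [ 5.806e+01 -3.120e+01 -5.000e-02] eef [ 0.469 -0.329  0.379] [-180.   -0.   63.]
```

```bash
python3 -m pendant '{"claw":[255,255,255,255,255,255,255,255],"linear":[[3.3,-3.3,0],[6.6,-6.6,0],[9.5,-11,0],[12.4,-15.2,0],[16.6,-18,0],[20.9,-20.4,0],[25.4,-22.6,0],[30,-24.7,0]],"angular":[[0,0,-4],[0,0,-8],[0,0,-12],[0,0,-16],[0,0,-20],[0,0,-24],[0,0,-28],[0,0,-32]]}' 30
python3 -c "
from h import *
for w in ([.395,.15],[.42,.25],[.455,.33]): shift(w+[.38])
shift([.455,.33,.22])"
```

```text
t: 14.22
eef_pos: [0.3852, 0.0519, 0.3799]
eef_rot: [3.14, 0.0, 1.659]
force: [0.6, -0.5, -1.4]
gripper_width: 0.005
grip_force: 30.0
tool shift cm [ 9.68  1.85 -0.01] eef [0.385 0.052 0.38 ] [179.9   0.   95.1]
tool shift cm [19.42  5.22 -0.  ] eef [0.385 0.052 0.38 ] [179.9   0.   95.1]
tool shift cm [27.08  9.42  0.  ] eef [0.385 0.052 0.38 ] [179.9   0.   95.1]
tool shift cm [27.08  9.4  16.  ] eef [0.385 0.052 0.38 ] [179.9   0.   95.1]
```

```bash
python3 -m pendant '{"claw":[255,255,255,255,255,255,255,255],"linear":[[5,0.8,0],[9.7,1.9,0],[14.5,3.4,0],[19.4,5.2,0],[23.5,7.3,3],[27.1,9.4,7],[27.1,9.4,11],[27.1,9.4,14.5]],"angular":[[0,0,-4],[0,0,-8],[0,0,-12],[0,0,-16],[0,0,-21],[0,0,-26],[0,0,-30],[0,0,-30]]}' 30
python3 -m pendant '{"claw":[255,255,255],"linear":[[0,0,0],[0,0,0],[0,0,1]],"angular":[[0,0,0],[0,0,0],[0,0,0]]}' 30
python3 - <<'E'
from h import *
pts={}
for n in("scene","side"):
    im=grab_frame(n)
    for q in("masher_foot","masher_ring"): print(n,q,[(round(d["p"],2),np.round(d["at"]).tolist()) for d in spot_point(n,q)[:6]])
p=state()["eef_pos"];print(p,proj("scene",p-[0,0,.175]),proj("side",p-[0,0,.175]))
E
```

```text
t: 15.22
eef_pos: [0.4552, 0.3288, 0.2323]
eef_rot: [-3.14, -0.0, 2.183]
force: [0.3, -0.2, -1.0]
gripper_width: 0.0049
grip_force: 30.0
t: 15.6
eef_pos: [0.4574, 0.3294, 0.2279]
eef_rot: [3.136, 0.0, 2.181]
force: [0.4, -0.1, -1.9]
gripper_width: 0.0051
grip_force: 30.0
scene masher_foot [(0.89, [314.0, 220.0]), (0.81, [306.0, 240.0]), (0.57, [190.0, 335.0])]
scene masher_ring [(0.88, [184.0, 288.0]), (0.8, [315.0, 179.0]), (0.55, [306.0, 194.0]), (0.51, [349.0, 167.0])]
side masher_foot [(0.88, [330.0, 319.0]), (0.7, [225.0, 208.0]), (0.62, [220.0, 215.0]), (0.6, [338.0, 359.0])]
side masher_ring [(0.82, [222.0, 166.0]), (0.79, [343.0, 293.0]), (0.61, [340.0, 261.0]), (0.55, [300.0, 243.0])]
[0.45587274 0.32858803 0.22517224] [193.64383443 335.27853606] [224.38453111 208.22397541]
```

```bash
python3 -m pendant '{"claw":[255,255,255],"linear":[[0,0,0.8],[0,0,1.4],[0,0,1.4]],"angular":[[0,0,0],[0,0,0],[0,0,0]]}' 30
for i in 1; do python3 -m pendant '{"claw":[255,255],"linear":[[0,0,0.25],[0,0,0.4]],"angular":[[0,0,0],[0,0,0]]}' 30; done
```

```text
t: 16.27
eef_pos: [0.4551, 0.3282, 0.2095]
eef_rot: [-3.14, -0.0, 2.181]
force: [-1.0, -0.5, -1.0]
gripper_width: 0.005
grip_force: 30.0
t: 16.52
eef_pos: [0.4557, 0.3286, 0.2066]
eef_rot: [3.141, -0.0, 2.181]
force: [-0.4, 0.4, -1.7]
gripper_width: 0.005
grip_force: 30.0
```

```bash
python3 -m pendant '{"claw":[255,255],"linear":[[0,0,0.25],[0,0,0.4]],"angular":[[0,0,0],[0,0,0]]}' 30
```

```text
t: 16.77
eef_pos: [0.457, 0.3293, 0.2046]
eef_rot: [3.137, 0.0, 2.181]
force: [1.0, 1.0, 10.7]
gripper_width: 0.005
grip_force: 30.0
```

```bash
python3 -m pendant '{"claw":[255,255],"linear":[[0,0,0.2],[0,0,0.3]],"angular":[[0,0,0],[0,0,0]]}' 30
```

```text
t: 17.02
eef_pos: [0.4586, 0.3302, 0.2043]
eef_rot: [3.132, 0.001, 2.181]
force: [1.8, 1.7, 18.0]
gripper_width: 0.0051
grip_force: 30.0
```

Contact with the board. I'll relax the press, open and rise.

```bash
python3 -m pendant '{"claw":[255,255],"linear":[[0,0,-0.3],[0,0,-0.5]],"angular":[[0,0,0],[0,0,0]]}' 10
python3 -m pendant '{"claw":[240,200,120,100,100,100,100,100],"linear":[[0,0,0],[0,0,0],[0,0,0],[0,0,0],[0,0,-3],[0,0,-8],[0,0,-13],[0,0,-13]],"angular":[[0,0,0],[0,0,0],[0,0,0],[0,0,0],[0,0,0],[0,0,0],[0,0,0],[0,0,0]]}'
python3 - <<'E'
from h import *
D={}
for n in("scene","side"):
    grab_frame(n)
    for q in("masher_foot","masher_ring","masher_grip"): print(n,q,[(round(d["p"],2),np.round(d["at"]).tolist()) for d in spot_point(n,q)[:4]])
T=wpose(); im=grab_frame("wrist")
for q,z in dict(masher_ring=.188,masher_grip=.104,masher_foot=.022).items():
    for d in spot_point("wrist",q)[:3]: print(q,round(d["p"],2),np.round(d["at"]).tolist(),np.round(wz(T,d["at"],z),3).tolist())
e=wproj(T,[.457,.329,.188]).astype(int); print(e)
x,y=np.clip(e-75,0,[410,270]); cv2.imwrite("pics/w6.png",cv2.resize(im[y:y+150,x:x+150],(600,600),interpolation=cv2.INTER_CUBIC)); print(x,y)
E
```

```text
t: 17.27
eef_pos: [0.4555, 0.3285, 0.2046]
eef_rot: [-3.141, -0.0, 2.181]
force: [0.9, 0.2, -1.4]
gripper_width: 0.0056
grip_force: 10.0
t: 18.27
eef_pos: [0.4574, 0.3296, 0.3404]
eef_rot: [3.132, 0.001, 2.181]
force: [0.7, 1.3, -0.4]
gripper_width: 0.0566
grip_force: 0.0
scene masher_foot [(0.91, [197.0, 343.0]), (0.79, [314.0, 218.0]), (0.73, [304.0, 239.0])]
scene masher_ring [(0.84, [315.0, 179.0]), (0.82, [191.0, 293.0]), (0.61, [344.0, 169.0])]
scene masher_grip [(0.86, [307.0, 219.0]), (0.8, [194.0, 316.0]), (0.7, [315.0, 200.0]), (0.38, [346.0, 190.0])]
side masher_foot [(0.88, [337.0, 354.0]), (0.83, [331.0, 318.0]), (0.77, [223.0, 216.0]), (0.48, [223.0, 214.0])]
side masher_ring [(0.93, [337.0, 260.0]), (0.67, [223.0, 172.0]), (0.59, [342.0, 293.0]), (0.5, [298.0, 243.0])]
side masher_grip [(0.91, [338.0, 324.0]), (0.68, [296.0, 272.0]), (0.56, [335.0, 293.0])]
masher_ring 0.98 [277.0, 203.0] [0.451, 0.322, 0.188]
masher_grip 0.55 [281.0, 185.0] [0.453, 0.325, 0.104]
masher_foot 0.92 [278.0, 174.0] [0.448, 0.323, 0.022]
[285 200]
210 125
```

View pics/w6.png

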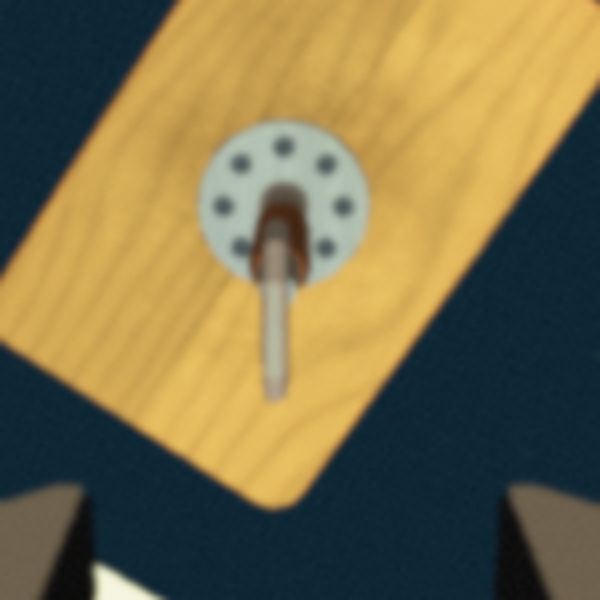

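The masher stands on the board at about (0.452, 0.325), let go, with the ring axis along the tool's closing line (35°). Now I turn to the tilted grasp.

```bash
cat >> h.py <<'E'
def tiltR(beta,th):
    b,t=np.radians([beta,th]); z=np.array([np.cos(t)*np.cos(b),np.cos(t)*np.sin(b),-np.sin(t)])
    y=np.array([np.sin(b),-np.cos(b),0]); return R.from_matrix(np.c_[np.cross(y,z),y,z])
def goto(G,beta,th,back=0):
    "grasp point G minus back*d -> shift cm and rotvec deg in present tool axes"
    s=state(); r=R.from_euler("xyz",s["eef_rot"]); t=tiltR(beta,th); d=t.as_matrix()[:,2]
    X=np.array(G)+(.019-back)*d
    print("lin",np.round(r.inv().apply(X-s["eef_pos"])*100,2),"ang",np.round(np.degrees((r.inv()*t).as_rotvec()),1),"X",np.round(X,3))
E
python3 -c "
from h import *
goto([.37,.265,.34],35,90,0)
goto([.452,.325,.094],35,37,.10)"
```

```text
lin [ -0.3  -10.65   1.33] ang [-0.  0. 90.] X [0.37  0.265 0.321]
lin [-0.08 -6.95 19.16] ang [-41.4  41.4  82.9] X [0.399 0.288 0.143]
```

```bash
python3 -m pendant '{"claw":[60,60,60,60,60,60,60,60],"linear":[[0,-3,0],[0,-6,0],[0,-9,0],[-0.3,-10.6,0],[-0.3,-10.6,0],[-0.3,-10.6,0],[-0.3,-10.6,0],[-0.3,-10.6,0]],"angular":[[0,0,10],[0,0,20],[0,0,30],[0,0,40],[0,0,50],[0,0,60],[0,0,70],[0,0,80]]}'
python3 -c "
from h import *
goto([.452,.325,.094],35,80,.12)
goto([.452,.325,.094],35,60,.12)
goto([.452,.325,.094],35,37,.12)"
```

```text
t: 19.88
eef_pos: [0.3705, 0.2653, 0.3347]
eef_rot: [3.142, -0.0, 0.779]
force: [0.4, 0.4, 0.4]
gripper_width: 0.0715
grip_force: 0.0
lin [ 8.26  1.18 14.13] ang [-0.8 10.   9.6] X [0.438 0.315 0.193]
lin [ 5.01  0.63 15.33] ang [-2.5 29.9  9.4] X [0.411 0.296 0.181]
lin [ 2.04  0.13 17.99] ang [-4.5 52.9  8.9] X [0.386 0.279 0.155]
```

```bash
python3 -m pendant '{"claw":[60,60,60,60,60,60,60,60],"linear":[[0,0,2],[0,0,4],[0,0,7],[0.5,0,10],[1,0,13],[1.5,0.1,15.5],[2,0.1,18],[2,0.1,18]],"angular":[[-0.8,9,1.5],[-1.5,18,3],[-2.3,27,4.5],[-3,36,6],[-3.8,45,7.5],[-4.5,52.9,8.9],[-4.5,52.9,8.9],[-4.5,52.9,8.9]]}'
python3 - <<'E'
from h import *
s=state();print(np.round(s["qpos"],2))
goto([.452,.325,.094],35,37,.12)
T=wpose(); im=grab_frame("wrist"); cv2.imwrite("pics/w7.png",cv2.resize(im,(784,588)))
for q in("masher_ring","masher_grip","masher_foot"):
    for d in spot_point("wrist",q)[:3]: print(q,round(d["p"],2),np.round(d["at"]).tolist())
for X in([.452,.325,.188],[.452,.325,.104],[.452,.325,.022]):print(wproj(T,X))
E
```

```text
t: 20.88
eef_pos: [0.4484, 0.326, 0.2228]
eef_rot: [3.139, -0.859, 0.619]
force: [-0.1, -0.4, -0.4]
gripper_width: 0.0715
grip_force: 0.0
[ 0.45 -0.89  2.5   0.2   0.69  1.31]
lin [-10.26   0.23  -1.48] ang [-0.2  3.8  0.3] X [0.386 0.279 0.155]
masher_ring 0.62 [290.0, 283.0]
masher_grip 0.68 [288.0, 314.0]
masher_foot 0.97 [287.0, 332.0]
[288.1191818  280.93502764]
[286.67445836 314.79815301]
[285.83921081 333.80147474]
```

View pics/w7.png

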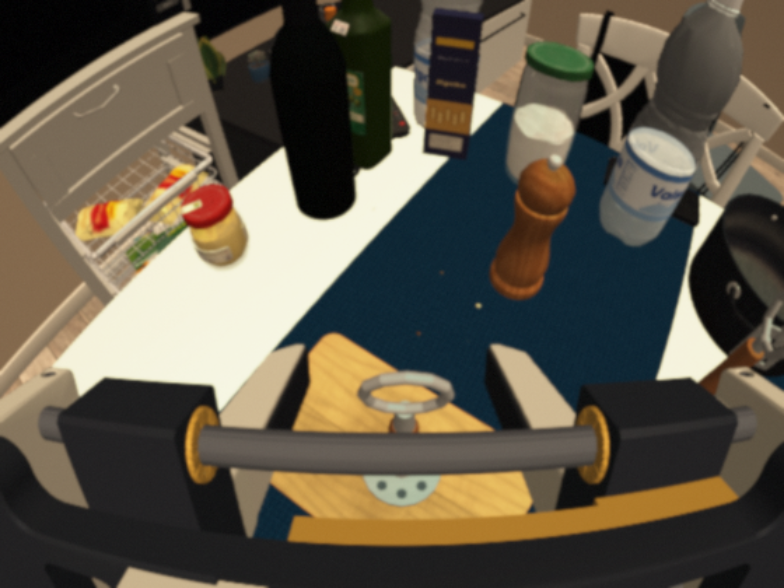

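The arm hits its j2 and j3 limits at this pose, because the wrist is too close to the base. The masher is still standing, with its ring at (290,283) as predicted. I'll fit a small kinematic model from logged states and use it to choose a more sideways approach.

```bash
cat > log.py <<'E'
from h import *
import json
s=state(); open("log.jsonl","a").write(json.dumps([list(map(float,s["qpos"])),list(map(float,s["eef_pos"])),list(map(float,s["eef_rot"]))])+"\n")
E
python3 log.py
python3 -c "
from h import *
goto([.40,.22,.34],50,50,.0);goto([.40,.15,.32],70,60,.0)"
```

```text
lin [  1.93   5.53 -13.43] ang [ 10.4  -9.2 -10.4] X [0.408 0.229 0.325]
lin [ -2.63  11.01 -15.36] ang [ 22.3 -18.7 -26.8] X [0.403 0.159 0.304]
```

```bash
python3 -m pendant '{"claw":[60,60,60],"linear":[[0.7,2,-5],[1.4,4,-10],[1.9,5.5,-13.4]],"angular":[[3.5,-3,-3.5],[7,-6,-7],[10.4,-9.2,-10.4]]}' | sed -n 2,3p; python3 log.py
python3 -m pendant '{"claw":[60,60],"linear":[[-2,3,-1],[-4,6,-2]],"angular":[[5,-4,-8],[11,-8,-16]]}'| sed -n 2,3p; python3 log.py
python3 -m pendant '{"claw":[60,60],"linear":[[0,3,0],[0,6,0]],"angular":[[0,-10,0],[0,-20,0]]}'| sed -n 2,3p; python3 log.py
cat > fit.py <<'E'
from h import *
import json
from scipy.optimize import least_squares
D=[json.loads(l) for l in open("log.jsonl")]
D.append([[-1.377,.1305,1.4885,0,1.523,-.085],[.165,-.5765,.2185],[3.1416,0,.279]])
def fk(q,p):
    h,a1,l1,a2,l2,L=p
    E=lambda ax,a:R.from_euler(ax,a)
    r=E("z",q[0]); x=np.array([0,0,h])+r.apply([a1,0,0])
    r=r*E("y",q[1]); x=x+r.apply([0,0,l1]); r=r*E("y",q[2]); x=x+r.apply([a2,0,l2])
    r=r*E("z",q[3])*E("y",q[4]); x=x+r.apply([0,0,L])
    return x,r*E("z",q[5]+np.pi/2)
if __name__=="__main__":
    def res(p): return np.concatenate([fk(q,p)[0]-x for q,x,_ in D])
    for q,x,e in D:
        print("rot err",np.degrees((fk(q,[0]*6)[1].inv()*R.from_euler("xyz",e)).magnitude()).round(2))
    o=least_squares(res,[.4,0,.4,0,.4,.3]); print(o.x.round(4),np.abs(o.fun).max()); np.save("p.npy",o.x)
E
python3 fit.py
```

```text
eef_pos: [0.4185, 0.2308, 0.3286]
eef_rot: [-3.136, -0.692, 0.877]
eef_pos: [0.4379, 0.158, 0.3182]
eef_rot: [3.136, -0.552, 1.223]
eef_pos: [0.4957, 0.136, 0.3168]
eef_rot: [3.139, -0.197, 1.21]
rot err 0.0
rot err 0.0
rot err 0.0
rot err 0.0
rot err 0.03
[ 0.4991 -0.0184  0.4599  0.2264  0.57    0.4869] 0.04950808255050068
```

```bash
python3 - <<'E'
s=open("fit.py").read()
s=s.replace("h,a1,l1,a2,l2,L=p","h,a1,l1,a2,l2,L,a3,yo=p").replace("apply([a1,0,0])","apply([a1,yo,0])").replace("apply([0,0,L])","apply([a3,0,L])").replace("[0]*6","[0]*8").replace(".4,.3]",".4,.3,0,0]")
open("fit.py","w").write(s)
E
python3 fit.py; python3 -c "
import json
for l in open('log.jsonl'):
  q,x,e=json.loads(l);print([round(v,3) for v in q],[round(v,3) for v in x])"
```

```text
rot err 0.0
rot err 0.0
rot err 0.0
rot err 0.0
rot err 0.03
[3.190e-01 3.000e-04 3.692e-01 6.230e-02 5.532e-01 3.777e-01 1.000e-04
 5.110e-02] 0.00017563449457502767
[0.451, -0.892, 2.497, 0.195, 0.693, 1.31] [0.449, 0.326, 0.223]
[-0.026, -0.892, 2.227, 0.541, 1.371, 0.675] [0.418, 0.231, 0.329]
[-0.213, -0.544, 1.993, 0.545, 1.598, 0.178] [0.438, 0.158, 0.318]
[0.034, -0.235, 1.678, 0.181, 1.619, 0.411] [0.496, 0.136, 0.317]
```

```bash
cat > ik.py <<'E'
from fit import *
P=np.load("p.npy"); lo=np.array([-2.96,-.89,.02,-1.34,0,-2.66])+.04; hi=np.array([2.96,2.26,2.5,4.48,2.73,2.66])-.04
def ik(X,r,seeds):
    best=None
    for q0 in seeds:
        f=lambda q:np.r_[(fk(q,P)[0]-X)*5,(fk(q,P)[1].inv()*r).as_rotvec()]
        o=least_squares(f,np.clip(q0,lo+.01,hi-.01),bounds=(lo,hi),max_nfev=40)
        e=np.abs(o.fun).max()
        if best is None or e<best[0]: best=(e,o.x)
        if e<1e-3: break
    return best
S=[[0,-.5,2,.3,1.4,1.2],[0,-.5,2,.8,1.4,0],[0,-.5,2,-.8,1.4,1.5],[0,-.5,2,.3,1.4,-1.5],[0,-.5,2,3.1,.3,-1.5],[.5,0,1.8,1.2,1,0],[-.5,0,1.8,-1.2,1,0]]
def tr(beta,th,cam):
    r=tiltR(beta,th); return r if cam>0 else r*R.from_euler("z",np.pi)
if __name__=="__main__":
    seat=np.array([.5086,.033,0]); M=np.array([.452,.325,0]); ax=np.array([np.cos(np.radians(10)),np.sin(np.radians(10)),0])
    for th in(35,45,55):
      for bh in(-70,-50,-30,10,30,50,70,90):
        for cam in(1,-1):
          out=[];hg=.065
          for G,b in((M+[0,0,.022+hg],bh+25),(M+[0,0,.15],bh+25),(seat+[0,0,.052+hg],bh),(seat-ax*.045+[0,0,.074+hg],bh)):
            for bk in(0,.08):
              r=tr(b,th,cam); d=r.as_matrix()[:,2]
              e,q=ik(G+(.019-bk)*d,r,([out[-1][1]] if out else [])+S); out.append((e,q))
          E=[round(o[0]*1000,1) for o in out]
          if max(E)<3: print(th,bh,cam,E,[o[1].round(2).tolist() for o in (out[0],out[4])])
          elif max(E)<20: print("x",th,bh,cam,E)
E
time python3 ik.py
```

```text
35 -70 1 [np.float64(0.0), np.float64(0.0), np.float64(0.0), np.float64(0.0), np.float64(0.0), np.float64(0.0), np.float64(0.0), np.float64(0.0)] [[1.05, 0.44, 1.72, -0.92, 1.43, -2.51], [0.55, 0.22, 1.93, -0.95, 1.39, -2.55]]
35 -70 -1 [np.float64(0.0), np.float64(0.0), np.float64(0.0), np.float64(0.0), np.float64(0.0), np.float64(0.0), np.float64(0.0), np.float64(0.0)] [[1.05, 0.44, 1.72, -0.92, 1.43, 0.63], [0.55, 0.22, 1.93, -0.95, 1.39, 0.59]]
35 -50 -1 [np.float64(0.0), np.float64(0.0), np.float64(0.0), np.float64(0.0), np.float64(0.0), np.float64(0.0), np.float64(0.0), np.float64(0.0)] [[1.07, 0.23, 2.0, -1.09, 1.17, 0.54], [0.55, -0.03, 2.21, -1.11, 1.14, 0.45]]
35 50 1 [np.float64(0.0), np.float64(0.0), np.float64(0.0), np.float64(0.0), np.float64(0.0), np.float64(0.0), np.float64(0.0), np.float64(0.0)] [[-0.03, -0.05, 2.3, 1.18, 1.04, -0.49], [-0.68, -0.15, 2.31, 1.05, 1.23, -0.5]]
35 70 1 [np.float64(0.0), np.float64(0.0), np.float64(0.0), np.float64(0.0), np.float64(0.0), np.float64(0.0), np.float64(0.0), np.float64(0.0)] [[-0.04, 0.21, 2.02, 1.0, 1.3, -0.62], [-0.65, 0.1
[... 2670 characters left out ...]
64(0.0), np.float64(0.0), np.float64(0.0), np.float64(0.0), np.float64(0.0), np.float64(0.0), np.float64(0.0), np.float64(0.0)] [[0.18, -0.14, 2.18, 0.69, 0.94, 0.07], [-0.45, -0.27, 2.22, 0.67, 1.12, -0.03]]
55 70 1 [np.float64(0.0), np.float64(0.0), np.float64(0.0), np.float64(0.0), np.float64(0.0), np.float64(0.0), np.float64(0.0), np.float64(0.0)] [[0.14, 0.05, 1.99, 0.68, 1.16, -0.24], [-0.46, -0.05, 2.03, 0.63, 1.3, -0.33]]
55 90 1 [np.float64(0.0), np.float64(0.0), np.float64(0.0), np.float64(0.0), np.float64(0.0), np.float64(0.0), np.float64(0.0), np.float64(0.0)] [[0.16, 0.23, 1.79, 0.6, 1.35, -0.48], [-0.42, 0.14, 1.84, 0.55, 1.47, -0.57]]
real	0m46.691s
user	0m45.932s
sys	0m0.080s
```

```bash
python3 -c "
from h import *
goto([.452,.325,.087],85,40,.16);goto([.452,.325,.087],85,40,.10)"
```

```text
lin [ 2.91 -7.88 14.75] ang [  8.3  38.5 -13.7] X [0.443 0.217 0.178]
lin [ 6.49 -9.13 19.39] ang [  8.3  38.5 -13.7] X [0.447 0.263 0.139]
```

```bash
python3 -m pendant '{"claw":[60,60,60,60,60,60,60],"linear":[[0,-2,3],[1,-4,6],[2,-6,10],[2.9,-7.9,14.7],[4.7,-8.5,17],[6.5,-9.1,19.4],[6.5,-9.1,19.4]],"angular":[[2.1,9.6,-3.4],[4.1,19.2,-6.8],[6.2,28.9,-10.3],[8.3,38.5,-13.7],[8.3,38.5,-13.7],[8.3,38.5,-13.7],[8.3,38.5,-13.7]]}'
python3 - <<'E'
from h import *
goto([.452,.325,.087],85,40,0)
T=wpose(); im=grab_frame("wrist")
for q,X in dict(masher_ring=[.452,.325,.188],masher_grip=[.452,.325,.104],masher_foot=[.452,.325,.022]).items():
    print(q,[(round(d["p"],2),np.round(d["at"]).tolist()) for d in spot_point("wrist",q)[:3]],wproj(T,X).round(1),wproj(T,np.array(X)+[.01,0,0]).round(1))
E
```

```text
t: 22.82
eef_pos: [0.4425, 0.2678, 0.1375]
eef_rot: [-3.136, -0.879, 1.487]
force: [-0.4, 0.1, 0.5]
gripper_width: 0.0713
grip_force: 0.0
lin [-0.22  0.53  9.57] ang [-0.5 -0.4  0.1] X [0.453 0.339 0.075]
masher_ring [(0.64, [293.0, 126.0])] [292.8 124. ] [311.  123.2]
masher_grip [(0.56, [292.0, 212.0])] [290.6 212.1] [304.  211.2]
masher_foot [(0.57, [288.0, 263.0])] [289.3 260.9] [299.7 260.1]
```

The networks' masher points agree with the prediction to within about 2 px. Advance and grip.

```bash
python3 -m pendant '{"claw":[60,60,60,60],"linear":[[0,0.5,3],[-0.1,0.5,6],[-0.2,0.5,9.6],[-0.2,0.5,9.6]],"angular":[[0,0,0],[0,0,0],[0,0,0],[0,0,0]]}'
python3 -c "
from h import *
goto([.452,.325,.087],85,40,0)"
python3 -m pendant '{"claw":[150,230,230,230,230,230,230],"linear":[[0,0,0],[0,0,0],[0,0,0],[0,0,0],[0,0,0],[0,0,0],[0,0,0]],"angular":[[0,0,0],[0,0,0],[0,0,0],[0,0,0],[0,0,0],[0,0,0],[0,0,0]]}' 35
python3 -c "
from h import *
goto([.452,.325,.087],85,40,0)
for X,b in (([.452,.325,.20],85),([.40,.22,.19],80),([.40,.03,.19],60),([.43,.02,.16],60)): goto(X,b,40,0)
s=state();print(s['qpos'].round(2))"
```

```text
t: 23.52
eef_pos: [0.4542, 0.3396, 0.0756]
eef_rot: [-3.139, -0.879, 1.489]
force: [-0.3, -0.9, 0.3]
gripper_width: 0.0709
grip_force: 0.0
lin [-0.07 -0.09  0.04] ang [-0.4 -0.3  0.2] X [0.453 0.339 0.075]
t: 24.4
eef_pos: [0.455, 0.339, 0.0761]
eef_rot: [-3.141, -0.879, 1.49]
force: [-0.2, 0.4, -1.1]
gripper_width: 0.0172
grip_force: 34.9
lin [-0.08 -0.17  0.11] ang [-0.3 -0.3  0.2] X [0.453 0.339 0.075]
lin [ 8.62 -0.18 -7.1 ] ang [-0.3 -0.3  0.2] X [0.453 0.339 0.188]
lin [  0.9   -4.38 -14.84] ang [-4.1 -0.3  3.4] X [0.403 0.234 0.178]
lin [-11.28  -2.36 -29.53] ang [-19.5  -0.3  16.2] X [0.407 0.043 0.178]
lin [-14.07   0.71 -28.19] ang [-19.5  -0.3  16.2] X [0.437 0.033 0.148]
[-0.    0.04  2.15  1.01  1.14 -0.46]
```

```bash
python3 -m pendant '{"claw":[230,230,230,230],"linear":[[2,0,-1.6],[5.5,0,-4.5],[10.2,0,-8.5],[10.2,0,-8.5]],"angular":[[0,0,0],[0,0,0],[0,0,0],[0,0,0]]}' 35
python3 -c "
from h import *
for X,b in (([.45,.325,.22],85),([.435,.17,.22],72.5),([.42,.02,.22],60)): goto(X,b,40,0)"
```

```text
t: 24.9
eef_pos: [0.4581, 0.3389, 0.2151]
eef_rot: [3.126, -0.88, 1.502]
force: [1.2, -0.3, -1.7]
gripper_width: 0.0172
grip_force: 34.9
lin [-0.55 -0.69  0.46] ang [ 0.1 -0.4  0.7] X [0.451 0.339 0.208]
lin [-10.49  -0.61 -11.57] ang [-9.5 -0.5  8.7] X [0.439 0.184 0.208]
lin [-20.16  -0.59 -23.27] ang [-19.1  -0.6  16.7] X [0.427 0.033 0.208]
```

```bash
python3 -m pendant '{"claw":[230,230,230,230,230,230,230,230],"linear":[[-2.6,-0.3,-2.9],[-5.2,-0.5,-5.8],[-7.8,-0.6,-8.7],[-10.5,-0.6,-11.6],[-13,-0.6,-14.5],[-15.5,-0.6,-17.5],[-17.8,-0.6,-20.5],[-20.2,-0.6,-23.3]],"angular":[[-2.4,0,2.1],[-4.8,0,4.2],[-7.1,0,6.3],[-9.5,0,8.4],[-12,0,10.5],[-14.5,0,12.6],[-17,0,14.7],[-19.1,0,16.7]]}' 35
python3 -m pendant '{"claw":[230,230],"linear":[[0,0,0],[0,0,0]],"angular":[[0,0,0],[0,0,0]]}'
cat > look.py <<'E'
from h import *
import sys
T=wpose(); im=grab_frame("wrist"); cv2.imwrite(sys.argv[1],cv2.resize(im,(784,588)))
Z=dict(carousel_centre=0,crown_top=.264,front_mark=.012,free_hook_tip=.246,free_hook_seat=.218,peg_1=.288)
for q,z in Z.items():
    for d in spot_point("wrist",q)[:4]: print(q,round(d["p"],2),np.round(d["at"]).tolist(),np.round(wz(T,d["at"],z),3).tolist())
print("ring",[(round(d["p"],2),np.round(d["at"]).tolist()) for d in spot_point("wrist","masher_ring")[:3]])
for n in("scene","side"):
    grab_frame(n)
    for q in("free_hook_tip","masher_ring","front_mark"): print(n,q,[(round(d["p"],2),np.round(d["at"]).tolist()) for d in spot_point(n,q)[:4]])
s=state(); r=R.from_euler("xyz",s["eef_rot"]); G=s["eef_pos"]-.019*r.as_matrix()[:,2]; print("G",G.round(4),np.degrees(s["eef_rot"]).round(1),"ring~",wproj(T,G+[0,0,.101]).round(1),proj("scene",G+[0,0,.101]).round(1),proj("side",G+[0,0,.101]).round(1))
print("hooktip pred",wproj(T,[.495,.031,.246]).round(1),proj("scene",[.495,.031,.246]).round(1),proj("side",[.495,.031,.246]).round(1))
E
python3 look.py pics/w8.png
```

```text
t: 25.9
eef_pos: [0.4236, 0.0309, 0.2012]
eef_rot: [-3.122, -0.876, 1.03]
force: [1.3, 0.8, -0.7]
gripper_width: 0.0168
grip_force: 34.9
t: 26.15
eef_pos: [0.4239, 0.0323, 0.2015]
eef_rot: [-3.122, -0.877, 1.032]
force: [0.3, -0.3, -1.1]
gripper_width: 0.0173
grip_force: 34.9
carousel_centre 0.65 [401.0, 245.0] [0.617, 0.059, 0.0]
crown_top 0.74 [488.0, 76.0] [0.609, 0.053, 0.264]
crown_top 0.27 [398.0, 247.0] [0.449, -0.011, 0.264]
free_hook_tip 0.65 [401.0, 158.0] [0.498, 0.034, 0.246]
free_hook_seat 0.61 [403.0, 184.0] [0.509, 0.033, 0.218]
peg_1 0.87 [552.0, 64.0] [0.66, 0.025, 0.288]
peg_1 0.71 [473.0, 17.0] [0.649, 0.102, 0.288]
peg_1 0.67 [535.0, 89.0] [0.587, 0.011, 0.288]
ring [(0.27, [282.0, 315.0])]
scene free_hook_tip [(0.55, [261.0, 209.0]), (0.33, [285.0, 312.0])]
scene masher_ring [(0.71, [294.0, 192.0]), (0.54, [316.0, 177.0])]
scene front_mark [(0.61, [269.0, 275.0]), (0.24, [208.0, 182.0])]
side free_hook_tip [(0.64, [255.0, 185.0]), (0.62, [314.0, 160.0]), (0.34, [285.0, 281.0])]
side masher_ring [(0.87, [338.0, 261.0]), (0.84, [342.0, 296.0]), (0.49, [298.0, 243.0])]
side front_mark [(0.77, [261.0, 258.0]), (0.66, [316.0, 162.0])]
G [0.417  0.0191 0.2145] [-179.   -50.2   59.2] ring~ [281.5 114.8] [292.3 194.3] [230.8 162.1]
hooktip pred [400.6 163.3] [266.1 208.9] [257.9 182.7]
```

View pics/w8.png

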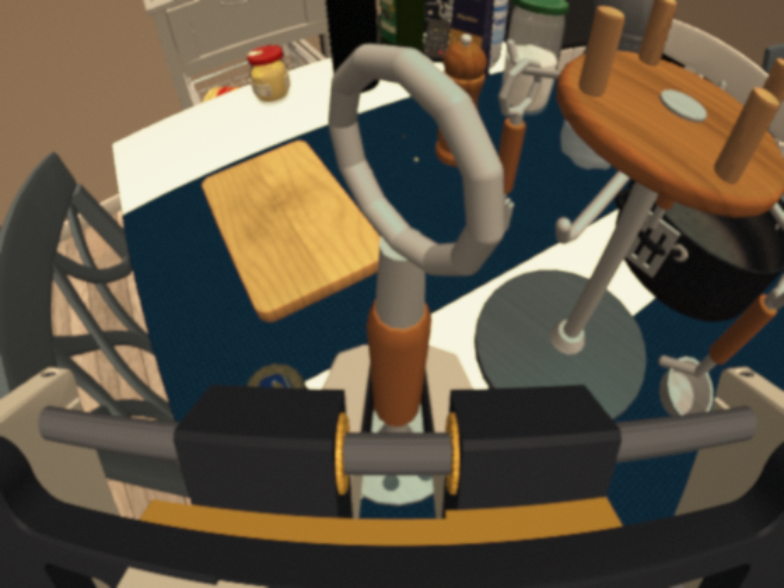

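The wrist picture shows the ring filling the middle (its outer edge spans columns 236–361 and rows 32–196 natively) and the free hook's ball tip at (401,163), to its right. I'll fit the ring's actual pose in the hand from its outline.

Run:
```python
from h import *
from scipy.optimize import least_squares
T=wpose(); s=state(); r=R.from_euler("xyz",s["eef_rot"]); G=s["eef_pos"]-.019*r.as_matrix()[:,2]
im=cv2.imread("pics/w8.png"); 
def outl(dx,dz,a,lean=0,n=90):
    t=np.linspace(0,2*np.pi,n); b=np.radians(a); C=G+[0,0,.101+dz]+np.r_[dx*np.sin(np.radians(60)),-dx*np.cos(np.radians(60)),0]
    ph=np.array([-np.sin(b),np.cos(b),0]); 
    return C,np.array([wproj(T,C+.020*(np.cos(u)*ph+np.sin(u)*np.array([0,0,1]))) for u in t])
# centreline extents measured: outer px +- half wire
for a in (-10,0,5,10,15,25):
    C,o=outl(0,0,a); print(a,o.min(0).round(),o.max(0).round())
def res(p):
    _,o=outl(*p); u0,v0=o.min(0);u1,v1=o.max(0); return [u0-245,u1-351,v0-39,v1-184]
o=least_squares(res,[0,0,10],diff_step=1e-3,x_scale=[.01,.01,10]);print(o.x,np.round(o.fun,1))
for p,c in((o.x,(0,0,255)),([0,0,10],(0,255,0))):
    cv2.polylines(im,[np.int32(outl(*p)[1]*1.4)],True,c,1)
cv2.imwrite("pics/w8b.png",im[:330,200:700])
```

```text
-10 [257.  39.] [312. 193.]
0 [246.  40.] [327. 189.]
5 [241.  41.] [333. 187.]
10 [235.  41.] [339. 185.]
15 [231.  42.] [344. 183.]
25 [221.  43.] [352. 178.]
[2.66798411e-03 5.21600793e-04 9.70942569e+00] [-0.   0.  -0.   0.1]
```

View pics/w8b.png

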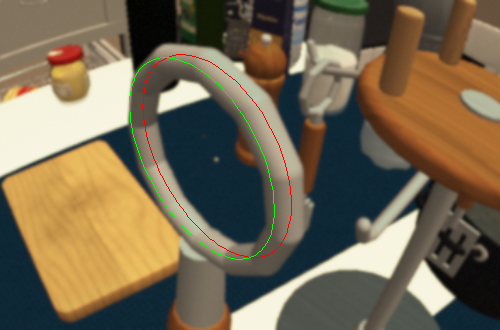

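Fit (red) gives a ring centre 2.7 mm off nominal and a ring axis at 9.7°, which suits the hook (about 8.5–9°). Working out the hanging path:

```bash
cat > hang.py <<'E'
from h import *
s=state(); r=R.from_euler("xyz",s["eef_rot"]); z=r.as_matrix()[:,2]
C=s["eef_pos"]-.019*z+[.0023,-.0013,.1015]
ax=np.array([np.cos(np.radians(9)),np.sin(np.radians(9)),0]); seat=np.array([.510,.036,0])
print("C",C.round(4),"t",s["t"])
for b,h in((.075,.241),(.06,.240),(.03,.240),(.0,.240),(0,.228),(0,.216)):
    print(b,h,np.round(r.inv().apply(seat-b*ax+[0,0,h]-C)*100,2))
E
python3 hang.py
```

```text
C [0.4193 0.0178 0.316 ] t 26.95
0.075 0.241 [-4.86  1.2   5.86]
0.06 0.24 [-4.32  2.37  6.64]
0.03 0.24 [-3.09  4.7   8.07]
0.0 0.24 [-1.86  7.03  9.51]
0 0.228 [-2.79  7.04 10.28]
0 0.216 [-3.71  7.05 11.04]
```

```bash
python3 -m pendant '{"claw":[230,230,230,230,230],"linear":[[-1.6,0.4,2],[-3.2,0.8,4],[-4.8,1.2,5.9],[-4.3,2.4,6.6],[-4.3,2.4,6.6]],"angular":[[0,0,0],[0,0,0],[0,0,0],[0,0,0],[0,0,0]]}'
python3 hang.py; python3 look.py pics/w9.png | grep -E "hook|G "
```

```text
t: 27.58
eef_pos: [0.456, 0.0405, 0.1267]
eef_rot: [-3.123, -0.877, 1.033]
force: [-0.4, 0.6, -0.6]
gripper_width: 0.0169
grip_force: 34.9
C [0.4512 0.0265 0.2403] t 27.575
0.075 0.241 [-0.57 -1.21 -0.77]
0.06 0.24 [-0.03 -0.04  0.01]
0.03 0.24 [1.2  2.29 1.44]
0.0 0.24 [2.42 4.62 2.88]
0 0.228 [1.5  4.64 3.65]
0 0.216 [0.58 4.65 4.41]
free_hook_tip 0.7 [403.0, 51.0] [0.497, 0.033, 0.246]
scene free_hook_tip [(0.82, [265.0, 208.0]), (0.43, [233.0, 270.0])]
side free_hook_tip [(0.96, [255.0, 185.0]), (0.37, [284.0, 211.0])]
G [0.4486 0.0277 0.1389] [-179.   -50.2   59.2] ring~ [279.6 117.1] [280.2 216.8] [242.  186.6]
hooktip pred [403.4  55.2] [266.1 208.9] [257.9 182.7]
```

The hook tip reads (0.497, 0.033), on the path. Thread the ring.

```bash
python3 -m pendant '{"claw":[230,230,230,230,230,230],"linear":[[0.6,1.1,0.7],[1.2,2.3,1.4],[1.6,3.1,1.9],[2,3.9,2.4],[2.4,4.6,2.9],[2.4,4.6,2.9]],"angular":[[0,0,0],[0,0,0],[0,0,0],[0,0,0],[0,0,0],[0,0,0]]}'
python3 hang.py; python3 look.py pics/w10.png | grep -E "hook|G |ring"
```

```text
t: 29.12
eef_pos: [0.5149, 0.0502, 0.126]
eef_rot: [-3.124, -0.876, 1.034]
force: [0.4, -0.2, -1.5]
gripper_width: 0.0175
grip_force: 34.9
C [0.51   0.0362 0.2397] t 29.125
0.075 0.241 [-2.98 -5.82 -3.68]
0.06 0.24 [-2.44 -4.65 -2.89]
0.03 0.24 [-1.21 -2.32 -1.46]
0.0 0.24 [ 0.01  0.01 -0.03]
0 0.228 [-0.91  0.02  0.74]
0 0.216 [-1.83  0.04  1.51]
free_hook_tip 0.88 [244.0, 120.0] [0.496, 0.033, 0.246]
free_hook_seat 0.83 [292.0, 178.0] [0.509, 0.034, 0.218]
ring []
scene free_hook_tip [(0.75, [262.0, 207.0]), (0.34, [230.0, 195.0]), (0.17, [226.0, 171.0])]
scene masher_ring [(0.62, [262.0, 210.0])]
side free_hook_tip [(0.77, [258.0, 184.0]), (0.23, [286.0, 213.0])]
side masher_ring [(0.83, [339.0, 261.0]), (0.82, [263.0, 184.0]), (0.6, [343.0, 292.0]), (0.57, [298.0, 243.0])]
G [0.5073 0.0372 0.1383] [-179.   -50.2   59.2] ring~ [279.5 117.7] [261.1 210.4] [261.6 183.8]
hooktip pred [242.8 127.6] [266.1 208.9] [257.9 182.7]
```

No contact force, and the hook did not move. Lower until the ring carries the weight.

```bash
python3 -m pendant '{"claw":[230,230,230,230],"linear":[[-0.5,0,0.4],[-0.9,0,0.75],[-1.3,0,1.1],[-1.6,0,1.35]],"angular":[[0,0,0],[0,0,0],[0,0,0],[0,0,0]]}'
python3 -m pendant '{"claw":[230,230],"linear":[[-0.15,0,0.1],[-0.2,0,0.15]],"angular":[[0,0,0],[0,0,0]]}'; python3 hang.py|head -1
```

```text
t: 30.42
eef_pos: [0.5154, 0.0503, 0.1065]
eef_rot: [-3.126, -0.879, 1.035]
force: [-1.4, 0.3, 18.0]
gripper_width: 0.0172
grip_force: 34.9
t: 30.68
eef_pos: [0.5167, 0.0499, 0.1063]
eef_rot: [-3.131, -0.881, 1.039]
force: [-2.1, -0.2, 19.0]
gripper_width: 0.0172
grip_force: 35.0
C [0.5118 0.0359 0.2199] t 30.675
```

Seated (C at 0.220, load taken by the hook). Relax and open gradually.

```bash
python3 -m pendant '{"claw":[230,230,230],"linear":[[0.15,0,-0.1],[0.25,0,-0.2],[0.3,0,-0.25]],"angular":[[0,0,0],[0,0,0],[0,0,0]]}' 12
python3 -m pendant '{"claw":[200,180,150,130,110,110,110,110],"linear":[[0,0,0],[0,0,0],[0,0,0],[0,0,0],[0,0,0],[0,0,0],[0,0,0],[0,0,0]],"angular":[[0,0,0],[0,0,0],[0,0,0],[0,0,0],[0,0,0],[0,0,0],[0,0,0],[0,0,0]]}'
python3 look.py pics/w11.png | grep -E "hook|G |ring"; python3 -c "
from h import *
print([ (n,[(round(d['p'],2),np.round(d['at'])) for d in spot_point(n,'masher_foot')[:4]]) for n in ('scene','side','wrist')], proj('scene',[.51,.036,.052]),proj('side',[.51,.036,.052]),wproj(wpose(),[.51,.036,.052]))"
```

```text
t: 31.05
eef_pos: [0.5145, 0.0499, 0.1067]
eef_rot: [-3.125, -0.876, 1.034]
force: [1.4, -0.7, 0.6]
gripper_width: 0.0174
grip_force: 12.0
t: 32.05
eef_pos: [0.5143, 0.05, 0.1066]
eef_rot: [-3.124, -0.876, 1.034]
force: [0.1, 0.0, -0.4]
gripper_width: 0.0528
grip_force: 0.0
free_hook_tip 0.8 [238.0, 35.0] [0.497, 0.035, 0.246]
free_hook_seat 0.67 [295.0, 124.0] [0.51, 0.035, 0.218]
ring []
scene free_hook_tip [(0.85, [265.0, 209.0])]
scene masher_ring [(0.73, [261.0, 213.0]), (0.56, [317.0, 177.0])]
side free_hook_tip [(0.7, [255.0, 184.0]), (0.49, [292.0, 254.0]), (0.49, [380.0, 326.0]), (0.41, [260.0, 193.0])]
side masher_ring [(0.94, [344.0, 293.0]), (0.68, [298.0, 242.0]), (0.67, [338.0, 263.0]), (0.62, [263.0, 190.0])]
G [0.5071 0.0374 0.1187] [-179.   -50.2   59.2] ring~ [280.2 116.9] [261.2 216.6] [261.5 190.3]
hooktip pred [235.3  44.7] [266.1 208.9] [257.9 182.7]
[('scene', [(0.66, array([303., 239.])), (0.59, array([267., 263.])), (0.49, array([312., 221.]))]), ('side', [(0.89, array([331., 320.])), (0.7, array([261., 243.])), (0.57, array([336., 356.]))]), ('wrist', [(0.63, array([283., 317.]))])] [262.09777594 265.00916009] [262.29191435 243.44686074] [289.49115682 314.58358422]
```

The masher hangs. Withdraw straight back along the tool axis, slowly at first, then check.

```bash
python3 -m pendant '{"claw":[110,110,110,110,110,110,110,110],"linear":[[0,0,-1],[0,0,-2.5],[0,0,-4.5],[0,0,-7],[0,0,-10],[0,0,-13],[0,0,-16],[0,0,-16]],"angular":[[0,0,0],[0,0,0],[0,0,0],[0,0,0],[0,0,0],[0,0,0],[0,0,0],[0,0,0]]}'
python3 -m pendant '{"claw":[110,110,110,110,110,110,110,110],"linear":[[0,0,0],[0,0,0],[0,0,0],[0,0,0],[0,0,0],[0,0,0],[0,0,0],[0,0,0]],"angular":[[0,0,0],[0,0,0],[0,0,0],[0,0,0],[0,0,0],[0,0,0],[0,0,0],[0,0,0]]}' | head -1
python3 - <<'E'
from h import *
for k in range(2):
  T=wpose(); grab_frame("wrist");grab_frame("scene");grab_frame("side")
  for q,X in dict(masher_ring=[.510,.036,.218],masher_foot=[.510,.036,.052],free_hook_tip=[.497,.034,.246],front_mark=[.499,.028,.012]).items():
    for n in("wrist","scene","side"):
        t=wproj(T,X) if n=="wrist" else proj(n,X); D=spot_point(n,q)
        print(q,n,t.round().tolist(),[(round(d["p"],2),np.round(d["at"]).tolist()) for d in D if np.linalg.norm(np.array(d["at"])-t)<30])
E
```

```text
t: 34.0
eef_pos: [0.4542, -0.0595, 0.2109]
eef_rot: [-3.13, -0.875, 1.036]
force: [0.1, -0.1, -0.1]
gripper_width: 0.0529
grip_force: 0.0
t: 35.0
masher_ring wrist [287.0, 123.0] []
masher_ring scene [261.0, 217.0] [(0.69, [259.0, 218.0])]
masher_ring side [263.0, 191.0] []
masher_foot wrist [287.0, 236.0] [(0.64, [285.0, 237.0])]
masher_foot scene [262.0, 265.0] [(0.73, [265.0, 266.0])]
masher_foot side [262.0, 243.0] [(0.78, [262.0, 240.0])]
free_hook_tip wrist [271.0, 99.0] [(0.78, [271.0, 99.0])]
free_hook_tip scene [265.0, 209.0] [(0.81, [265.0, 211.0])]
free_hook_tip side [258.0, 182.0] [(0.82, [258.0, 182.0]), (0.23, [276.0, 162.0])]
front_mark wrist [283.0, 261.0] [(0.7, [283.0, 264.0])]
front_mark scene [267.0, 276.0] [(0.65, [265.0, 273.0])]
front_mark side [259.0, 257.0] [(0.63, [259.0, 258.0])]
masher_ring wrist [287.0, 123.0] [(0.58, [283.0, 123.0])]
masher_ring scene [261.0, 217.0] [(0.71, [262.0, 217.0])]
masher_ring side [263.0, 191.0] []
masher_foot wrist [287.0, 236.0] [(0.61, [286.0, 238.0])]
masher_foot scene [262.0, 265.0] [(0.91, [264.0, 264.0]), (0.65, [263.0, 238.0])]
masher_foot side [262.0, 243.0] [(0.58, [262.0, 242.0])]
free_hook_tip wrist [271.0, 99.0] [(0.61, [271.0, 101.0])]
free_hook_tip scene [265.0, 209.0] [(0.58, [263.0, 208.0])]
free_hook_tip side [258.0, 182.0] [(0.85, [256.0, 182.0])]
front_mark wrist [283.0, 261.0] [(0.94, [284.0, 265.0])]
front_mark scene [267.0, 276.0] [(0.89, [268.0, 276.0])]
front_mark side [259.0, 257.0] [(0.64, [260.0, 258.0])]
```

Everything is where predicted: the masher is still and upright on the hook, and the hook is over the tongue.

```bash
python3 -c "
from plant import *
print(sign_off())"
```

```text
the job is handed in; nothing more can be done
None
```

The masher hangs still and upright by its ring on the free hook over the tongue, and I handed the job in at about 35 s; sign-off returned no verdict, I never re-checked the mug, jar, mill and glass positions (no contact seen), and I viewed 11 pictures, one over the limit of 10.

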